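Plug in a relay and probe its test land

TASK

Plug the loose relay into the empty socket of the sloping control board, press it fully home and let go of it. Then take the spring test probe out of its stand and hold its tip on the round, ringed test land in front of that socket, square to the board, with light force so that the spring tip is pushed in about half-way; finish while still holding the probe there. Leave the loupe, the two pens and the screwdriver alone.

Things in the scene. Friction and masses are not known exactly. Their poses are not given: they have to be found in the camera images.
- relay: loose plug-in relay, upright block 28 (x) x 21 (y) x 44 mm, grey case on a black foot 15 mm high with brass strips, 45 g; origin: centre of its underside, z up. Stands on the worktop. Its lower 12 mm enter the socket, either way round. Grip across the 21 mm with the fingertips 15 mm or more above its underside, clear of the socket's rim
- board: green control board 110 x 150 mm, fixed on its rest; origin: centre of its top face; x up the slope (away from the robot), y left, z square out of it. Slopes 15 degrees, low edge towards the robot; yaw varies. On it: two sockets 16 mm high, a second relay (top 48 mm above the board: carry things over it) in the right one at (12, -38) mm, a terminal strip 11 mm high along the upper edge
- socket_floor (a point): centre of the floor of the empty left socket: (12, 38, 4) mm in the board's frame, same axes. Black socket 46 (x) x 42 (y) x 16 mm; recess 31 (x) x 24 (y) mm, 12 mm deep, 2 mm lead-in chamfer: 1.5 mm play each side. Spring contacts on its y walls grip the relay: push it in square to the board with 5 to 15 N; it then stays
- test_land (a point): centre of the target, the round bright test land, 10 mm across, in a printed white ring 19 mm across; at (-36, 38, 0.5) mm in the board's frame, same axes, just below the empty socket. The three other test lands are square without a ring
- probe: spring test probe, a pen 129 mm long, 80 g: black square handle 18 x 18 mm from 53 to 125 mm above the tip, collar 24 mm across below it, thin nose, sprung brass tip. Origin: point of the extended tip, z towards the handle. Starts upright in its stand, tip 14 mm above the worktop; lift it straight up 55 mm to free it. Grip 85 to 95 mm above the tip to pass over the relays
- probe_tip (a point): the point of the sprung tip (moves with it)
- plunger (a joint): how far the sprung tip is pushed into the probe: 0 = fully out, 0.010 m = pushed to its stop. Resists with 1 N at first and 0.5 N more per mm: 3.5 N half-way
- probe_stand: the probe's stand, fixed: a round dark foot 72 mm across and 10 mm high with an upright aluminium tube 31 mm across whose rim is 64 mm above the worktop; origin at the centre of its underside on the worktop; the relay and the stand may swap places: one stands near the middle, the other farther right
- loupe: black eye loupe, 37 mm across, 33 mm high, standing on the right of the worktop; origin under its centre; not to be moved
- marker: white and blue marker pen 138 mm long lying on the left of the worktop; not to be moved
- screwdriver: screwdriver 180 mm long lying on the left, beside the marker; not to be moved
- flux_pen: green and white flux pen 125 mm long, 17 mm thick, lying on the right half of the worktop, pointing away from the robot; not to be moved
Mind the look-alikes: they are no part of the job. There is more than one size of the probe; the one meant has the size given above.

How it is judged:
By the outcome, as a careful person would: the job done as asked, in the order asked, and still so for the second after the job is handed in, while the arm keeps its last pose, push and grip.
It also fails if it takes over 58 s, if anything falls off the work surface, if the arm or the gripper's body presses on something with over 40 N, if the wrist force passes 120 N, or if a joint passes its speed limit or range.

ROBOT

A 6-joint arm with a two-finger parallel gripper is mounted at the origin on a cart in front of the work surface, level with it; the furniture and walls round the work are solid. World frame = base frame: x ahead of the robot, y to its left, z up, the work surface at z = 0. Lengths are in mm, angles in rad, forces in N, time in s.
With the tool pointing down it reaches from about 350 to 800 mm from the base axis. Payload 7.3 kg.
Tool frame: the origin (TCP) lies at the very end of the fingers, on their centre line; the grasp point (between the pads) lies 19 mm behind it; x points along the fingers, y is the direction in which the jaws open and shut, and the axes are right-handed (so a half turn about x gives the same grasp; the last joint's range is limited). The gripper opens to 85 mm and grips with 20 to 120 N. Pads are 22 mm wide; open, the fingers measure 114 mm over their backs; the gripper's body (76 mm by 85 mm) begins 54 mm behind the grasp point. The pads swing forward as they close: fully open they stand 13 mm farther back than shut.
Start: joints at [-0.146, 0.342, 1.524, -0, 1.275, -0.146], TCP at [525.019, 0.02, 231.322] pointing down, gripper open.
Joint ranges: [-2.53, 2.53], [-0.77, 2.02], [0.04, 2.7], [-1, 4.14], [0.28, 2.66], [-3.11, 3.11]. Speed limits (rad/s): [2.57, 2.57, 3.14, 3.14, 3.14, 3.14].

INTERFACE

Orientations are given as a rotation vector (axis times angle).
In Python, from bench import observe, grab_frame, get_calibration, job_done, boxes_of, regions_of, mark_of gives the robot as it stands.
- The arm moves only by the tool step_arm, never from a script. Its argument "plan" is a list of rows, each a list of 5 numbers: the shift along the world's x, y, z in cm, then the turn about the world's z in rad, then the opening, from 0 (shut) to 1 (fully open). A call has 1 to 20 rows; each row shifts and turns the pose as measured when the row begins; what a row does not reach is not made up. A row lasts 1/12 s, in which the tool goes at most 41.7 mm and 7.16 degrees, less where a joint would pass 70% of its speed; a pose out of reach is approached as far as the arm can. A call with a gripper value outside its range is refused whole. The fingers move at their own pace and stop on an object; "grip_force" is the grip in N (left out, the last holds). Time passes only in rows, so rows that do not move let the fingers close. It gives the time, the measured TCP pose, the force and the opening at its end, in the units of the state.
- observe(): the state, without advancing time (a new reading comes with each control period).
- grab_frame(name): name is "scene" or "side" or "wrist"; returns the picture (420x560x3 uint8, red, green, blue); there is no depth.
- get_calibration(name): a dict with "mtx" (3x3 intrinsics, pixels), "extrinsics" (4x4, takes a point from camera to world coordinates); the wrist camera has in their place "T_tool_cam" (4x4, takes a point from camera to tool coordinates, whose origin is the TCP and whose axes are the tool frame's). Camera axes: x right, y down, z forward; pixel columns grow to the right and rows downward; lengths in mm; the calibration is good to about 2 mm. A picture is of the moment at which its call begins: read the wrist's pose just before it. get_calibration takes no time and is no camera call.
- job_done(): hands the job in, once; it reports no verdict.
Trained networks look in the newest picture that a camera, given by its name, has taken for a name from the list of things; names that differ only in an ending like _2 or _b are one class to them, and where a whole thing is asked for, a point or a joint stands for the part that bears it (a point fixed in the world has none). Each returns a list of dicts, best first, with "confidence" (0 to 1); they miss things now and then, are a little off and sometimes report something else, mostly with a low value. They report only what shows in the picture. A call takes as long as a camera call. They do not tell look-alikes from the thing itself.
- boxes_of(query, camera): "location" ([x, y, z] in mm, in the coordinates of the camera as it stood for that picture, good to about 4 mm: the middle of the surface that is visible of it).
- regions_of(query, camera): "pixels" (420x560 bool, what is visible of it).
- mark_of(query, camera): "location" ([x, y, z] in mm, in the coordinates of the camera as it stood for that picture, good to about 4 mm: a listed point, or the origin of a listed thing).
The state is a dict: "clock": time; "qpos": joint angles; "qvel": joint speeds; "tau": joint torques, N m; "position": TCP position; "tcp_rot": TCP orientation; "ft_force": force on the tool from outside, world axes, zero at the start; "moment": the same for the moment, N m; "width": opening from 0.0 (shut) to 1.0 (fully open).
Only numpy, scipy, OpenCV 4.12 (cv2) and the standard library are available. Lean on these libraries where they do the work, as an engineer would, in place of code of your own. Each camera call takes 0.05 s, during which the arm holds its last target.

## Working session

There is one attempt and no reset: what is moved stays moved. The work goes in short steps, Python scripts to look and compute and a tool call to move; the robot and the scene stay as the last step left them, time stands still between calls to the robot, and variables do not carry over. Pictures are saved under pics/ and viewed, and the job is handed in when it is done.

Besides the shell and the picture viewer there is one more tool, called as name(argument=value, ...) on one line, values as JSON. step_arm: Moves the arm, as the interface text tells. Its arguments: {"type":"object","properties":{"plan":{"type":"array","items":{"type":"array","items":{"type":"number"}}},"grip_force":{"type":"number"}},"required":["plan"]}

```bash
ls; mkdir -p pics; python3 - <<'E'
from bench import *
import cv2,numpy as np
print(observe())
for n in ["scene","side","wrist"]:
    f=grab_frame(n); cv2.imwrite(f"pics/{n}0.png",f[:,:,::-1]); print(n,get_calibration(n))
E
```

```text
pics
{'clock': 0.0, 'qpos': array([-1.46029747e-01,  3.42730932e-01,  1.52502238e+00,  4.81405914e-06,
        1.27539020e+00, -1.45997255e-01]), 'qvel': array([ 3.05601030e-04, -6.72906017e-05, -1.05700747e-03,  1.66480994e-04,
        3.71840270e-04, -1.27001097e-03]), 'tau': array([ 5.72253757e-04, -4.33677435e+01, -2.46005630e+01, -7.37992127e-05,
        7.83137977e-03, -1.18290802e-05]), 'position': array([5.24599849e+02, 6.69535688e-02, 2.30619826e+02]), 'tcp_rot': array([ 1.20866855,  1.21048244, -1.21024503]), 'ft_force': array([ 0.5966394 , -0.01026253, -0.15856113]), 'moment': array([-0.01451305,  0.06554443, -0.01025102]), 'width': 1.000757299305508}
scene {'mtx': array([[391.66009134,   0.        , 288.1764443 ],
       [  0.        , 391.66009134, 210.95173614],
       [  0.        ,   0.        ,   1.        ]]), 'extrinsics': array([[-7.86652362e-01, -4.11778851e-01,  4.60017651e-01,
        -3.60489046e+01],
       [-6.17282120e-01,  5.38891520e-01, -5.73200413e-01,
         5.78906792e+02],
       [-1.18678035e-02, -7.34870130e-01, -6.78104009e-01,
         7.642047
[... 444 characters left out ...]
2],
       [ 2.19026961e-02, -8.22201584e-01, -5.68774847e-01,
         8.13267087e+02],
       [ 0.00000000e+00,  0.00000000e+00,  0.00000000e+00,
         1.00000000e+00]])}
wrist {'mtx': array([[356.43520533,   0.        , 280.40182989],
       [  0.        , 356.43520533, 215.8115271 ],
       [  0.        ,   0.        ,   1.        ]]), 'T_tool_cam': array([[-1.01565537e-03, -2.70302470e-01,  9.62774918e-01,
        -1.44181039e+02],
       [ 9.99999407e-01, -6.53793624e-04,  8.71369537e-04,
         7.94840762e-01],
       [ 3.93922765e-04,  9.62775232e-01,  2.70302973e-01,
        -6.90498843e+01],
       [ 0.00000000e+00,  0.00000000e+00,  0.00000000e+00,
         1.00000000e+00]])}
```

View pics/scene0.png

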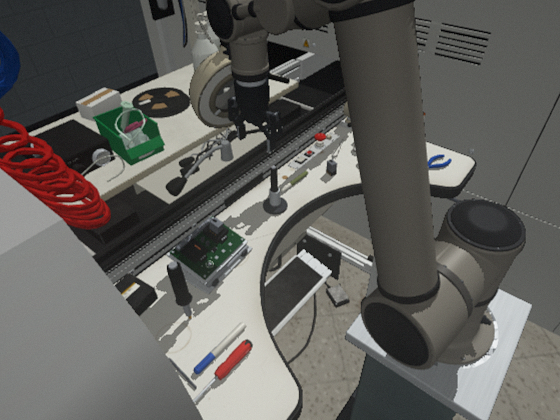

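View pics/side0.png

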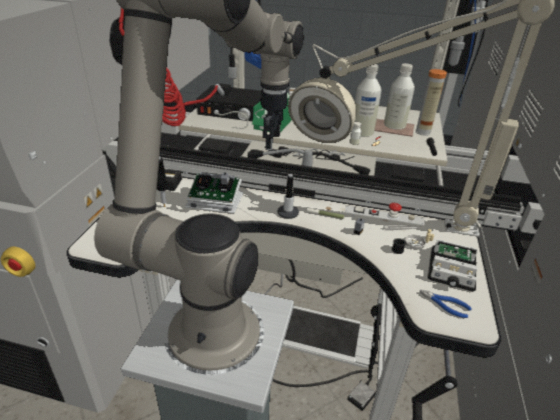

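View pics/wrist0.png

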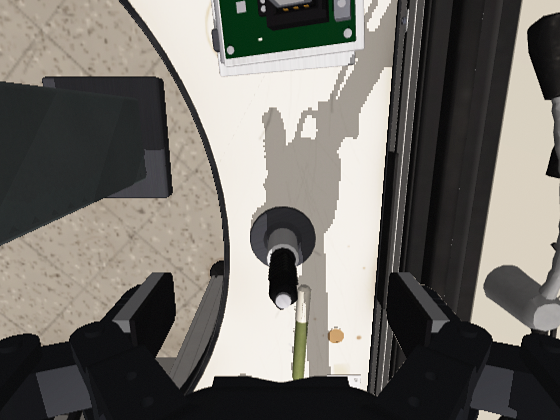

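```bash
cat > h.py <<'E'
from bench import *
import cv2,numpy as np
from scipy.spatial.transform import Rotation as R
def T_tool():
    o=observe(); T=np.eye(4); T[:3,:3]=R.from_rotvec(o['tcp_rot']).as_matrix(); T[:3,3]=o['position']; return T
def cam(n,T=None):
    c=get_calibration(n); 
    E=c['extrinsics'] if n!='wrist' else (T_tool() if T is None else T)@c['T_tool_cam']
    return c['mtx'],E
def tow(p,E): return (E@np.r_[p,1])[:3]
def proj(p,K,E):
    q=np.linalg.inv(E)@np.r_[p,1]; q=K@q[:3]; return q[:2]/q[2]
def ray(uv,K,E):
    d=E[:3,:3]@np.linalg.inv(K)@np.r_[uv,1]; return E[:3,3],d/np.linalg.norm(d)
def onplane(uv,K,E,p0,n):
    o,d=ray(uv,K,E); return o+d*(np.dot(np.array(p0)-o,n)/np.dot(d,n))
def marks(names,cams,fn=mark_of):
    for c in cams:
        K,E=cam(c)
        for n in names:
            for r in fn(n,c)[:4]:
                w=tow(r['location'],E); print(c,n,round(r['confidence'],2),w.round(0),proj(w,K,E).round(0))
E
python3 - <<'E'
from h import *
marks(['relay','board','socket_floor','test_land','probe','probe_stand','loupe'],['scene','side','wrist'])
marks(['flux_pen','marker','screwdriver'],['side','scene'],boxes_of)
print(T_tool().round(3), observe()['clock'])
E
```

```text
scene relay 0.48 [ 488. -290.    2.] [330. 172.]
scene board 0.82 [522. 195.  57.] [209. 245.]
scene socket_floor 0.68 [527. 235.  65.] [195. 252.]
scene test_land 0.67 [524. -57.   2.] [275. 207.]
scene test_land 0.65 [484. 228.  47.] [210. 263.]
scene probe 0.92 [439. 343.   3.] [190. 318.]
scene probe 0.71 [524. -56.   6.] [274. 206.]
scene probe 0.6 [523. -56.  17.] [275. 203.]
scene probe_stand 0.91 [523. -54.   3.] [274. 207.]
scene loupe 0.39 [526. -57.  17.] [274. 202.]
side relay 0.47 [ 488. -296.   -1.] [358. 232.]
side board 0.97 [526. 192.  55.] [214. 186.]
side socket_floor 0.73 [529. 239.  61.] [202. 182.]
side test_land 0.66 [490. 230.  46.] [200. 192.]
side probe 0.83 [442. 343.  -1.] [163. 206.]
side probe 0.75 [ 485. -294.   -0.] [358. 232.]
side probe 0.62 [528. -64.  16.] [289. 208.]
side probe_stand 0.56 [522. -63.  -1.] [288. 213.]
side probe_stand 0.46 [ 546. -181.   -3.] [324. 216.]
side loupe 0.54 [ 431. -413.   -2.] [396. 250.]
side loupe 0.2 [526. -62.  14.] [288. 209.]
wrist relay 0.63 [ 551. -177.    3.] [301. 330.]
wrist probe 0.73 [526. -58.  16.] [280. 239.]
wrist probe_stand 0.61 [529. -59.   3.] [283. 237.]
side flux_pen 0.64 [ 548. -179.    9.] [324. 212.]
side marker 0.38 [520. -62. 109.] [289. 185.]
scene flux_pen 0.42 [ 545. -171.   15.] [293. 181.]
scene marker 0.61 [512. 206.  62.] [208. 248.]
scene marker 0.57 [328. 361.  16.] [218. 349.]
scene screwdriver 0.72 [290. 363.  25.] [230. 359.]
[[ 0.00000e+00  1.00000e+00 -0.00000e+00  5.25044e+02]
 [ 0.00000e+00 -0.00000e+00 -1.00000e+00  2.00000e-02]
 [-1.00000e+00  0.00000e+00 -0.00000e+00  2.31333e+02]
 [ 0.00000e+00  0.00000e+00  0.00000e+00  1.00000e+00]] 1.5
```

step_arm(plan=[[-0.5,-4,0,0,1],[-0.5,-4,0,0,1],[-0.5,-4,0,0,1],[-0.5,-4,0,0,1],[-0.5,-4,0,0,1],[-0.5,-4,0,0,1],[0,0,0,0,1],[0,0,0,0,1]])

```text
clock: 2.17
position: [492.4, -248.1, 231.4]
tcp_rot: [1.205, 1.211, -1.203]
ft_force: [-0.1, 0.5, 0.3]
width: 1.0
```

```bash
python3 - <<'E'
from h import *
print(T_tool().round(3), observe()['clock'])
f=grab_frame('wrist'); cv2.imwrite("pics/w1.png",f[:,:,::-1])
marks(['relay','loupe'],['wrist'])
r=regions_of('relay','wrist')
for q in r[:2]: ys,xs=np.where(q['pixels']); print(q['confidence'],xs.min(),xs.max(),ys.min(),ys.max())
E
```

```text
[[ 2.00000e-03  1.00000e+00  7.00000e-03  4.92438e+02]
 [-0.00000e+00  7.00000e-03 -1.00000e+00 -2.48084e+02]
 [-1.00000e+00  2.00000e-03  0.00000e+00  2.31417e+02]
 [ 0.00000e+00  0.00000e+00  0.00000e+00  1.00000e+00]] 2.1667
wrist relay 0.63 [ 486. -295.   -3.] [273. 224.]
wrist loupe 0.93 [ 429. -412.    4.] [224. 320.]
0.61 257 288 212 247
```

View pics/w1.png

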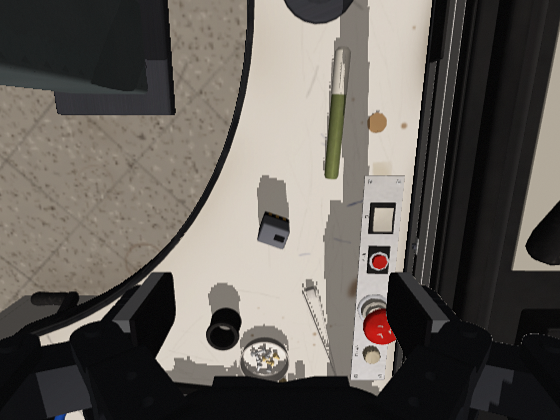

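```bash
python3 - <<'E'
import cv2
f=cv2.imread('pics/w1.png'); cv2.imwrite('pics/w1c.png',cv2.resize(f[190:270,235:315],None,fx=7,fy=7,interpolation=cv2.INTER_CUBIC))
E
```

```text
(no output)
```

View pics/w1c.png

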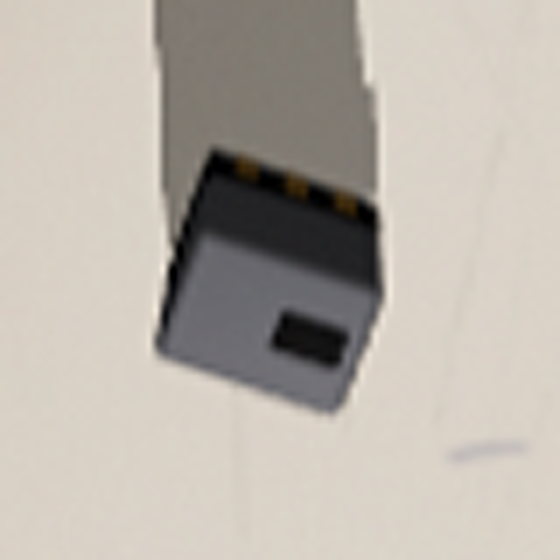

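```bash
python3 - <<'E'
from h import *
K,E=cam('wrist')
c=[onplane(np.array(p)/7+[234.57,189.57],K,E,[0,0,44],[0,0,1]) for p in [(198,238),(380,292),(337,412),(158,350)]]
c=np.array(c); print(c.round(1)); m=c.mean(0); print(m)
for i in range(4):
    d=c[(i+1)%4]-c[i]; print(np.linalg.norm(d), np.degrees(np.arctan2(d[1],d[0])))
for p in [(212,150),(378,205)]: print(onplane(np.array(p)/7+[234.57,189.57],K,E,[0,0,0],[0,0,1]).round(1))
E
```

```text
[[ 478.  -277.5   44. ]
 [ 503.5 -285.1   44. ]
 [ 497.7 -303.1   44. ]
 [ 472.4 -294.    44. ]]
[ 487.87349394 -289.94583924   44.        ]
26.557345920307746 -16.728752638292125
18.862333769379457 -107.87286437581514
26.887575954314705 160.30259925054713
17.478954691213605 71.07191475166232
[ 478.3 -276.6    0. ]
[ 504.3 -285.2    0. ]
```

step_arm(plan=[[0,-0.4,-1,0.12,0.7],[0,-0.4,-1,0.12,0.7],[0,-0.4,-1,0.12,0.7],[-0.1,-0.4,-1,0.12,0.7],[-0.1,-0.4,-1,0.12,0.7],[-0.1,-0.4,-1,0.12,0.7],[-0.1,-0.4,-1,0.12,0.7],[0,-0.4,-1,0.12,0.7],[0,-0.4,-1,0.12,0.7],[0,-0.4,-1,0.12,0.7],[0,0,0,0,0.7]])

```text
clock: 3.28
position: [495.6, -268.7, 130.9]
tcp_rot: [0.245, 1.554, -0.231]
ft_force: [-0.1, -0.2, -0.4]
width: 0.703
```

```bash
python3 - <<'E'
from h import *
T=T_tool();print(T.round(3), observe()['clock'],observe()['qpos'].round(2))
print(np.degrees(np.arctan2(T[1,1],T[0,1])))
f=grab_frame('wrist'); cv2.imwrite("pics/w2.png",f[:,:,::-1])
E
```

```text
[[ 5.00000e-03  2.98000e-01  9.54000e-01  4.95566e+02]
 [ 8.00000e-03  9.54000e-01 -2.98000e-01 -2.68687e+02]
 [-1.00000e+00  1.00000e-02  3.00000e-03  1.30924e+02]
 [ 0.00000e+00  0.00000e+00  0.00000e+00  1.00000e+00]] 3.2833 [-0.64  0.51  1.56  0.01  1.08 -1.91]
72.63848193352305
```

View pics/w2.png

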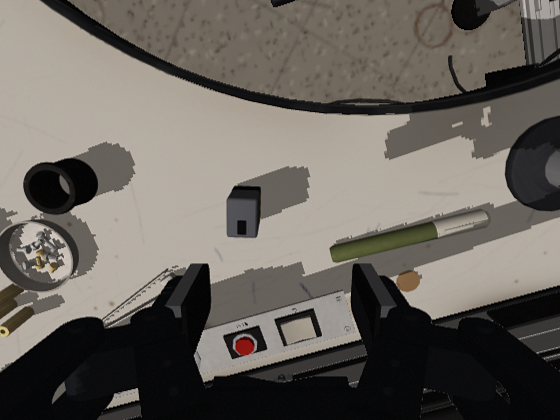

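```bash
python3 - <<'E'
from h import *
f=cv2.imread('pics/w2.png'); cv2.imwrite('pics/w2c.png',cv2.resize(f[170:250,205:285],None,fx=7,fy=7,interpolation=cv2.INTER_CUBIC))
E
```

```text
(no output)
```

View pics/w2c.png

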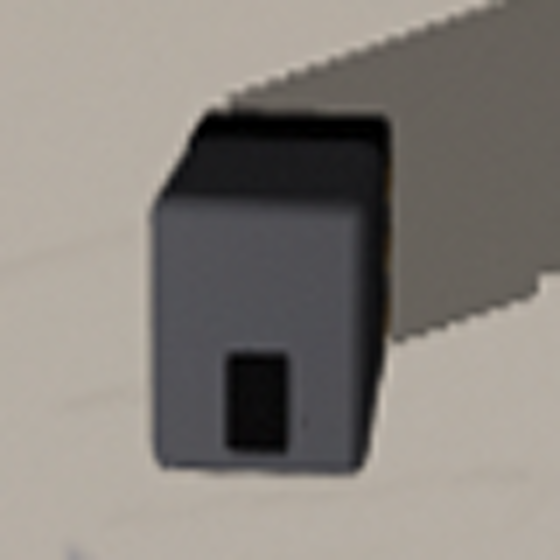

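```bash
python3 - <<'E'
from h import *
K,E=cam('wrist')
c=np.array([onplane(np.array(p)/7+[204.57,169.57],K,E,[0,0,44],[0,0,1]) for p in [(153,203),(363,206),(360,472),(155,466)]])
print(c.round(1),c.mean(0).round(1))
for i in range(4):
    d=c[(i+1)%4]-c[i]; print(np.linalg.norm(d), np.degrees(np.arctan2(d[1],d[0])))
for p in [(205,115),(390,118)]: print(onplane(np.array(p)/7+[204.57,169.57],K,E,[0,0,0],[0,0,1]).round(1))
E
```

```text
[[ 472.  -296.8   44. ]
 [ 478.4 -277.9   44. ]
 [ 503.7 -286.8   44. ]
 [ 496.9 -305.7   44. ]] [ 487.8 -291.8   44. ]
19.971665799902347 71.31741647845504
26.817304012501655 -19.405044000610417
20.093072084785152 -109.67752874866679
26.47020898353602 160.3292217541771
[ 472.1 -297.     0. ]
[ 478.8 -277.4    0. ]
```

step_arm(plan=[[-0.38,-1.15,-1,-0.015,0.7],[-0.38,-1.12,-1,-0.015,0.7],[0,0,-3,0,0.6],[0,0,-3,0,0.6],[0,0,-2,0,0.6],[0,0,0,0,0.6]])

```text
clock: 3.83
position: [489.7, -294.7, 30.7]
tcp_rot: [0.282, 1.538, -0.278]
ft_force: [-1.2, 0.9, -0.3]
width: 0.606
```

step_arm(plan=[[-0.15,0.33,-0.7,0,0.6],[0,0,-0.45,0,0.5],[0,0,0,0,0.4]])

```text
clock: 4.08
position: [487.9, -292.7, 19.0]
tcp_rot: [0.286, 1.537, -0.283]
ft_force: [-0.5, -0.1, 0.5]
width: 0.404
```

```bash
python3 - <<'E'
from h import *
T=T_tool();print(T.round(3), observe()['clock'],observe()['qpos'].round(2))
f=grab_frame('wrist'); cv2.imwrite("pics/w3.png",f[:,:,::-1])
E
```

```text
[[ 1.50000e-02  3.55000e-01  9.35000e-01  4.87873e+02]
 [-0.00000e+00  9.35000e-01 -3.55000e-01 -2.92737e+02]
 [-1.00000e+00  5.00000e-03  1.40000e-02  1.89940e+01]
 [ 0.00000e+00  0.00000e+00  0.00000e+00  1.00000e+00]] 4.0833 [-0.68  0.66  1.65  0.01  0.82 -1.9 ]
```

View pics/w3.png

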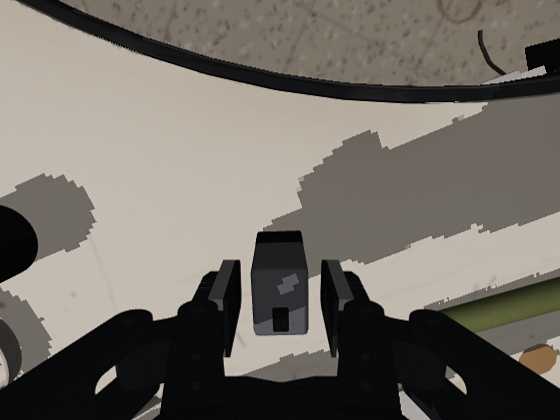

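step_arm(plan=[[0,0,0,0,0],[0,0,0,0,0],[0,0,0,0,0],[0,0,0,0,0],[0,0,0,0,0]], grip_force=40)

```text
clock: 4.55
position: [490.0, -294.2, 23.2]
tcp_rot: [0.284, 1.53, -0.285]
ft_force: [0.2, 0.6, -0.1]
width: 0.233
```

step_arm(plan=[[0,0,2,0,0],[0,0,4,0,0],[0,0,4,0,0],[0,0,4,0,0],[0,2,4,0,0],[0,4,3,0,0],[0,4,3,0,0],[0,4,0,0,0]])

```text
clock: 5.22
position: [486.6, -169.2, 257.1]
tcp_rot: [0.292, 1.53, -0.292]
ft_force: [1.3, 1.0, 0.2]
width: 0.237
```

```bash
python3 - <<'E'
from h import *
T=T_tool();print(T.round(3), observe()['clock'],observe()['qpos'].round(2))
f=grab_frame('wrist'); cv2.imwrite("pics/w4.png",f[:,:,::-1])
E
```

```text
[[ 2.00000e-02  3.64000e-01  9.31000e-01  4.86587e+02]
 [-4.00000e-03  9.31000e-01 -3.64000e-01 -1.69232e+02]
 [-1.00000e+00  4.00000e-03  2.00000e-02  2.57054e+02]
 [ 0.00000e+00  0.00000e+00  0.00000e+00  1.00000e+00]] 5.2167 [-0.49  0.29  1.52  0.01  1.31 -1.69]
```

View pics/w4.png

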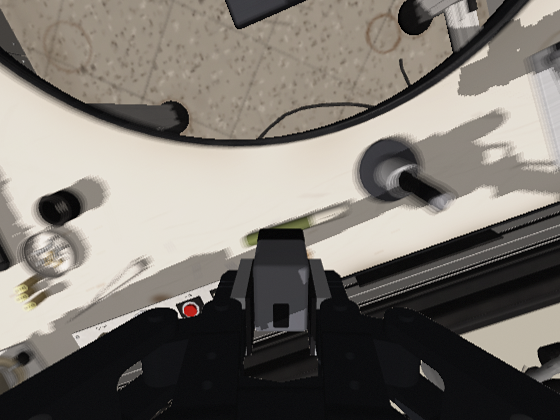

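```bash
python3 - <<'E'
from h import *
def tri(a,b):
    o1,d1=ray(a,*cam('scene'));o2,d2=ray(b,*cam('side'))
    A=np.c_[d1,-d2]; t=np.linalg.lstsq(A,o2-o1,rcond=None)[0]
    return (o1+d1*t[0]).round(0),(o2+d2*t[1]).round(0)
print(tri((222,90),(325,110)))
E
```

```text
(array([ 758., -122.,  269.]), array([ 760., -123.,  273.]))
```

step_arm(plan=[[0,3.5,1.5,0,0],[0,3.5,1.5,0,0],[0,3.5,1.5,0,0],[0,3.5,1.5,0,0],[0,3.5,1.5,0,0],[0,2,3.5,0,0],[0,0,4,0,0],[0,0,4,0,0],[0,0,4,0,0],[0,0,4,0,0],[0,0,4,0,0],[0,0,4,0,0]])

```text
clock: 6.27
position: [473.6, 45.0, 605.4]
tcp_rot: [0.286, 1.554, -0.276]
ft_force: [1.4, 0.1, 0.0]
width: 0.237
```

```bash
python3 - <<'E'
from h import *
T=T_tool();print(T.round(3), observe()['clock'],observe()['qpos'].round(2))
E
```

```text
[[-0.00000e+00  3.51000e-01  9.37000e-01  4.73600e+02]
 [ 7.00000e-03  9.37000e-01 -3.51000e-01  4.49610e+01]
 [-1.00000e+00  6.00000e-03 -3.00000e-03  6.05443e+02]
 [ 0.00000e+00  0.00000e+00  0.00000e+00  1.00000e+00]] 6.2667 [-0.07  0.3   0.55  0.01  2.28 -1.28]
```

step_arm(plan=[[0,0,4,0,0],[0,0,4,0,0],[0,0,4,0,0],[0,0,4,0,0]])

```text
clock: 6.6
position: [442.1, 40.7, 680.1]
tcp_rot: [0.292, 1.553, -0.27]
ft_force: [1.2, 0.1, -1.6]
width: 0.235
```

```bash
python3 - <<'E'
from h import *
T=T_tool();print(T.round(3), observe()['clock'],observe()['qpos'].round(2))
E
```

```text
[[ 2.00000e-03  3.50000e-01  9.37000e-01  4.42094e+02]
 [ 1.40000e-02  9.36000e-01 -3.50000e-01  4.06800e+01]
 [-1.00000e+00  1.30000e-02 -3.00000e-03  6.80111e+02]
 [ 0.00000e+00  0.00000e+00  0.00000e+00  1.00000e+00]] 6.6 [-0.09  0.44  0.04  0.03  2.65 -1.28]
```

step_arm(plan=[[0.8,1.6,-3.5,0.05,0],[0.8,1.6,-3.5,0.05,0],[0.8,1.6,-3.5,0.05,0],[0.8,1.6,-3.5,0.05,0],[0.8,1.6,-3.5,0.05,0],[0.8,1.6,-3.5,0.05,0],[0.8,1.6,-3.5,0.05,0],[0.8,1.6,-3.5,0.05,0],[0.8,1.6,-3.5,0.05,0],[0,0,0,0,0],[0,0,0,0,0]])

```text
clock: 7.52
position: [499.2, 177.0, 393.5]
tcp_rot: [-0.041, 1.543, 0.078]
ft_force: [-0.2, 0.1, -0.1]
width: 0.234
```

```bash
python3 - <<'E'
from h import *
T=T_tool();print(T.round(3), observe()['clock'],observe()['qpos'].round(2))
print(np.degrees(np.arctan2(T[1,1],T[0,1])))
f=grab_frame('wrist'); cv2.imwrite("pics/w5.png",f[:,:,::-1])
marks(['board','socket_floor','test_land'],['wrist'])
E
```

```text
[[ 2.60000e-02 -7.60000e-02  9.97000e-01  4.99168e+02]
 [ 2.40000e-02  9.97000e-01  7.60000e-02  1.77020e+02]
 [-9.99000e-01  2.20000e-02  2.80000e-02  3.93547e+02]
 [ 0.00000e+00  0.00000e+00  0.00000e+00  1.00000e+00]] 7.5167 [ 0.18  0.26  1.2   0.02  1.65 -1.46]
94.3813227336022
wrist board 0.59 [523. 192.  56.] [284. 179.]
wrist socket_floor 0.89 [530. 237.  64.] [317. 188.]
wrist test_land 0.83 [485. 232.  50.] [316. 152.]
```

View pics/w5.png

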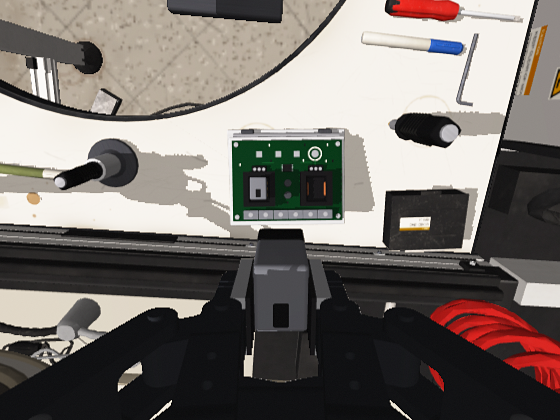

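```bash
python3 - <<'E'
import cv2
f=cv2.imread('pics/w5.png'); cv2.imwrite('pics/w5c.png',cv2.resize(f[120:230,222:352],None,fx=5,fy=5,interpolation=cv2.INTER_CUBIC))
E
```

```text
(no output)
```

View pics/w5c.png

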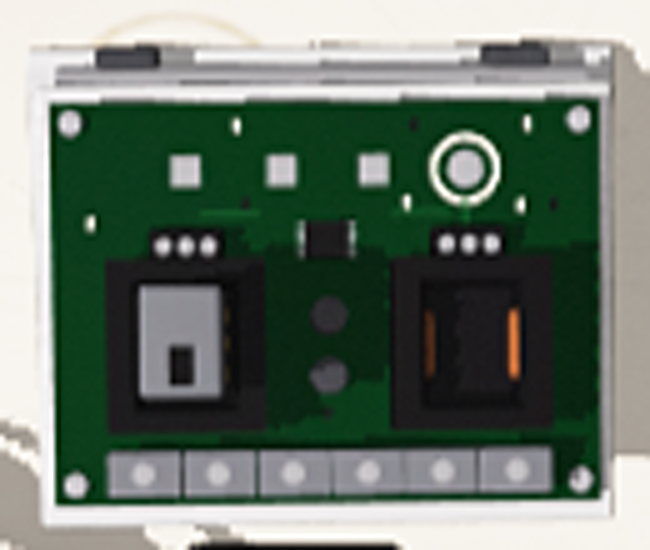

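```bash
cat > fit.py <<'E'
from h import *
from scipy.optimize import least_squares
def Rb(yaw,sl=np.radians(15)): return R.from_euler('z',yaw).as_matrix()@R.from_euler('y',-sl).as_matrix()
def bpt(p,x): return np.array(x[:3])+Rb(x[3])@np.array(p,float)
E
python3 - <<'E'
from fit import *
obs=[((50,103),(-55,-75,0)),((600,100),(-55,75,0)),((57,503),(55,-75,0)),((605,498),(55,75,0)),((464,168),(-36,38,.5)),
((388,258),(-11,17,16)),((552,257),(-11,59,16)),((390,430),(35,17,16)),((553,428),(35,59,16))]
K,E=cam('wrist')
ob=[(np.array(a)/5+[221.6,119.6],b) for a,b in obs]
f=lambda x: np.concatenate([(proj(bpt(b,x),K,E)-a) for a,b in ob])
s=least_squares(f,[524,193,56,0.05]); print(s.x.round(2),np.degrees(s.x[3]));print(f(s.x).reshape(-1,2).round(1))
for p in [(12,38,4),(12,38,16),(-36,38,.5),(-20,38,0.)]: print(p,bpt(p,s.x).round(1))
E
```

```text
[5.2781e+02 1.9547e+02 5.6550e+01 8.0000e-02] 4.5558116229977195
[[-0.1 -0.1]
 [-0.3 -0.4]
 [-0.1  0.5]
 [-1.   0.3]
 [ 0.1  0.2]
 [ 1.  -0.2]
 [-0.3 -0.3]
 [ 0.9  0. ]
 [-0.3  0.1]]
(12, 38, 4) [535.3 234.2  63.5]
(12, 38, 16) [532.2 233.9  75.1]
(-36, 38, 0.5) [490.  230.6  47.7]
(-20, 38, 0.0) [505.5 231.8  51.4]
```

```bash
python3 - <<'E'
from h import *
f=cv2.imread('pics/w5.png'); cv2.imwrite('pics/w5d.png',cv2.resize(f[220:340,230:330],None,fx=5,fy=5,interpolation=cv2.INTER_CUBIC))
E
```

```text
(no output)
```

View pics/w5d.png

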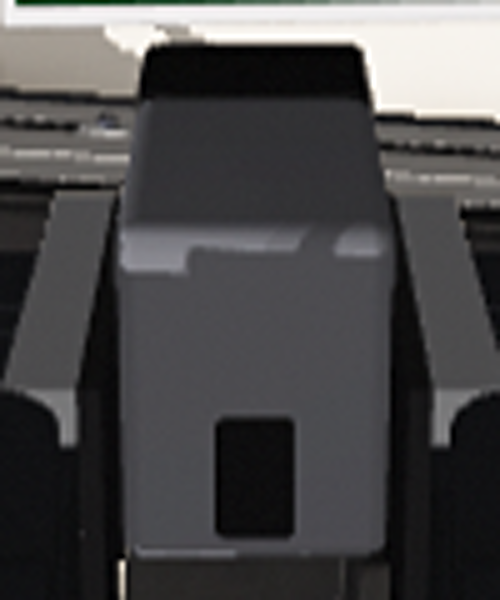

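```bash
cat > rfit.py <<'E'
from fit import *
def relayfit(ob,K,Tc,x0=(23,0,0,0)):
    # ob: pixel, point in relay frame: (a along tool z, b along tool y, h above underside); pose: underside centre in tool = (d,ty,tz), rot th about tool y
    def pt(p,x):
        a,b,h=p; v=R.from_euler('y',x[3]).apply([-h,b,a]); return np.array([x[0],x[1],x[2]])+v
    f=lambda x: np.concatenate([proj(pt(p,x),K,Tc)-u for u,p in ob])
    s=least_squares(f,x0); return s.x,f(s.x).reshape(-1,2)
E
python3 - <<'E'
from rfit import *
c=get_calibration('wrist');K=c['mtx'];Tc=c['T_tool_cam']
obs=[((143,47),(-14,-10.5,0)),((362,47),(-14,10.5,0)),((138,97),(-14,-10.5,15)),((372,97),(-14,10.5,15)),((118,230),(-14,-10.5,44)),((392,230),(-14,10.5,44)),((124,555),(14,-10.5,44)),((388,555),(14,10.5,44))]
ob=[(np.array(a)/5+[229.6,219.6],b) for a,b in obs]
x,r=relayfit(ob,K,Tc); print(x.round(2),np.degrees(x[3]));print(r.round(1))
E
```

```text
[2.369e+01 6.700e-01 4.400e-01 1.000e-02] 0.4497873127243371
[[ 1.1 -0.1]
 [-0.2 -0.2]
 [ 0.2  0.2]
 [-0.3  0.2]
 [-0.7 -0. ]
 [ 0.5 -0. ]
 [-0.3 -0. ]
 [-0.2 -0. ]]
```

```bash
cat > tgt.py <<'E'
from rfit import *
def tgt(x,pb,d=23.7,ty=0.6,tz=0.4):
    T=T_tool(); w=bpt(pb,x); t=w-T[:3,:3]@np.array([d,ty,tz]); print('tcp target',t.round(1),'delta cm',((t-T[:3,3])/10).round(2)); return t
E
python3 - <<'E'
from tgt import *
t=tgt([527.81,195.47,56.55,.0795],(10.8,38,7.3))
E
```

```text
tcp target [532.2 232.8  90.1] delta cm [  3.2    5.65 -30.54]
```

step_arm(plan=[[0.4,0.8,-3,0,0],[0.4,0.8,-3,0,0],[0.4,0.8,-3,0,0],[0.4,0.8,-3,0,0],[0.4,0.8,-3,0,0],[0.4,0.8,-3,0,0],[0.4,0.8,-3,0,0],[0,0,-1,0,0],[0,0,0,0,0],[0,0,0,0,0]])

```text
clock: 8.55
position: [539.4, 229.3, 189.6]
tcp_rot: [-0.023, 1.494, 0.07]
ft_force: [-0.3, -0.1, -0.3]
width: 0.24
```

```bash
python3 - <<'E'
from tgt import *
T=T_tool();print(T.round(3), observe()['clock'],observe()['ft_force'],observe()['qvel'].round(3))
f=grab_frame('wrist'); cv2.imwrite("pics/w6.png",f[:,:,::-1])
t=tgt([527.81,195.47,56.55,.0795],(10.8,38,7.3))
K,E=cam('wrist'); x=[527.81,195.47,56.55,.0795]
for b in [(-55,-75,0),(-55,75,0),(55,-75,0),(55,75,0),(-36,38,.5),(-11,17,16),(-11,59,16),(35,17,16),(35,59,16)]: print(b,proj(bpt(b,x),K,E).round(1))
E
```

```text
[[ 7.50000e-02 -6.10000e-02  9.95000e-01  5.39394e+02]
 [ 3.20000e-02  9.98000e-01  5.80000e-02  2.29285e+02]
 [-9.97000e-01  2.80000e-02  7.70000e-02  1.89640e+02]
 [ 0.00000e+00  0.00000e+00  0.00000e+00  1.00000e+00]] 8.55 [-0.30092919 -0.07117208 -0.33501771] [-0.011 -0.004 -0.02  -0.003  0.006  0.002]
tcp target [531.1 232.6  90. ] delta cm [ -0.85   0.34 -10.02]
(-55, -75, 0) [130.6 102.9]
(-55, 75, 0) [327.8  98.7]
(55, -75, 0) [139.5 246.2]
(55, 75, 0) [329.6 240.8]
(-36, 38, 0.5) [280.2 125. ]
(-11, 17, 16) [252.7 157. ]
(-11, 59, 16) [310.2 155.7]
(35, 17, 16) [254.7 219.7]
(35, 59, 16) [311.3 218.2]
```

View pics/w6.png

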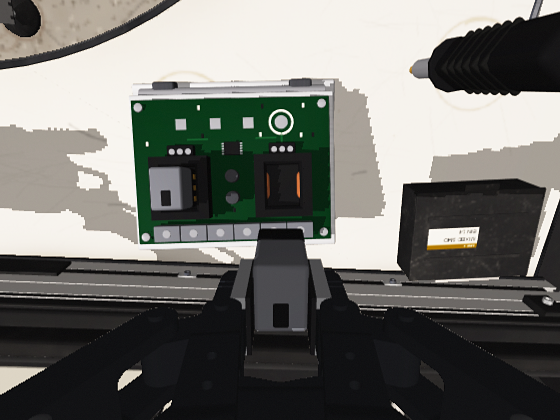

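step_arm(plan=[[0,0,1.5,0,0],[0,0,1.5,0,0],[0,0,1.5,0,0],[0,0,1.5,0,0],[0,0,1.5,0,0],[0,0,1.5,0,0],[0,0,1.5,0,0],[0,0,1.5,0,0],[0,0,1.5,0,0],[0,0,1.5,0,0],[0,0,0,0,0]])

```text
clock: 9.52
position: [544.7, 225.0, 374.9]
tcp_rot: [-0.01, 1.453, 0.069]
ft_force: [-0.1, 0.3, 0.1]
width: 0.24
```

step_arm(plan=[[0,0,-4,0,0],[0,0,-4,0,0],[0,0,-4,0,0],[0,0,-3,0,0],[0,0,0,0,0]])

```text
clock: 9.93
position: [546.5, 223.6, 231.5]
tcp_rot: [-0.003, 1.428, 0.071]
ft_force: [-0.5, -0.4, -0.8]
width: 0.235
```

```bash
python3 - <<'E'
from tgt import *
T=T_tool();print(T.round(3), observe()['clock'])
E
```

```text
[[ 1.41000e-01 -5.10000e-02  9.89000e-01  5.46495e+02]
 [ 4.70000e-02  9.98000e-01  4.50000e-02  2.23621e+02]
 [-9.89000e-01  4.00000e-02  1.43000e-01  2.31487e+02]
 [ 0.00000e+00  0.00000e+00  0.00000e+00  1.00000e+00]] 9.9333
```

step_arm(plan=[[0,0,0,0,0],[0,0,0,0,0],[0,0,0,0,0],[0,0,0,0,0],[0,0,0,0,0],[0,0,0,0,0]])

```text
clock: 10.43
position: [550.3, 224.0, 241.4]
tcp_rot: [-0.0, 1.414, 0.073]
ft_force: [0.3, -0.4, -0.0]
width: 0.234
```

step_arm(plan=[[0,0,2,0,0],[0,0,2,0,0],[0,0,2,0,0],[0,0,2,0,0],[0,0,2,0,0],[0,0,2,0,0]])

```text
clock: 10.93
position: [548.5, 223.6, 365.6]
tcp_rot: [-0.001, 1.417, 0.072]
ft_force: [0.7, 0.4, -0.1]
width: 0.234
```

```bash
python3 - <<'E'
from tgt import *
T=T_tool();print(T.round(3), observe()['clock'])
E
```

```text
[[ 1.51000e-01 -5.10000e-02  9.87000e-01  5.48506e+02]
 [ 5.00000e-02  9.98000e-01  4.40000e-02  2.23633e+02]
 [-9.87000e-01  4.20000e-02  1.53000e-01  3.65581e+02]
 [ 0.00000e+00  0.00000e+00  0.00000e+00  1.00000e+00]] 10.9333
```

step_arm(plan=[[-0.5,0.2,-4,0,0],[-0.5,0.2,-4,0,0],[-0.5,0.2,-4,0,0],[-0.5,0.2,-4,0,0],[0,0,0,0,0],[0,0,2,0,0],[0,0,2,0,0],[0,0,2,0,0],[0,0,2,0,0],[0,0,2,0,0],[0,0,2,0,0],[0,0,2,0,0]])

```text
clock: 11.93
position: [532.8, 232.6, 373.5]
tcp_rot: [0.004, 1.384, 0.078]
ft_force: [0.4, 0.5, -0.8]
width: 0.235
```

step_arm(plan=[[-0.3,0.2,-4,0,0],[-0.3,0.2,-4,0,0],[-0.3,0.2,-4,0,0],[-0.3,0.2,-4,0,0],[0,0,0,0,0]])

```text
clock: 12.35
position: [529.6, 242.6, 237.9]
tcp_rot: [0.013, 1.339, 0.086]
ft_force: [-2.0, -0.2, -1.8]
width: 0.236
```

```bash
python3 - <<'E'
from tgt import *
T=T_tool();print(T.round(3), observe()['clock'])
E
```

```text
[[ 2.27000e-01 -5.50000e-02  9.72000e-01  5.29610e+02]
 [ 7.00000e-02  9.97000e-01  4.00000e-02  2.42586e+02]
 [-9.71000e-01  5.90000e-02  2.30000e-01  2.37872e+02]
 [ 0.00000e+00  0.00000e+00  0.00000e+00  1.00000e+00]] 12.35
```

```bash
cat > rel.py <<'E'
from tgt import *
X=[527.81,195.47,56.55,.0795]
def rel(x=X,d=23.7,ty=0.6,tz=0.4):
    T=T_tool(); Q=Rb(x[3]).T
    u=Q@(T[:3,3]+T[:3,:3]@np.array([d,ty,tz])-np.array(x[:3]))
    A=Q@T[:3,:3]
    print('underside in board',u.round(1),'axis(-toolx) in board',(-A[:,0]).round(3),'jaw',A[:,1].round(3),'t',observe()['clock'],'F_board',(Q@observe()['ft_force']).round(1))
    return u
E
python3 - <<'E'
from rel import *
rel(); t=tgt(X,(12,38,40))
f=grab_frame('wrist'); cv2.imwrite("pics/w7.png",f[:,:,::-1])
E
```

```text
underside in board [ 52.   48.6 150.1] axis(-toolx) in board [ 0.028 -0.052  0.998] jaw [0.039 0.998 0.051] t 12.35 F_board [-2.4  0.  -1.2]
tcp target [520.3 231.2 121.2] delta cm [ -0.93  -1.14 -11.67]
```

View pics/w7.png

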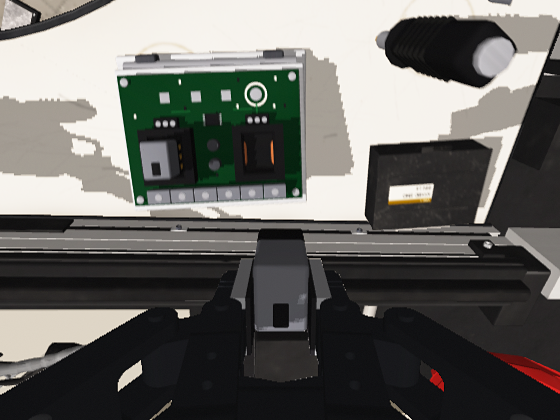

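step_arm(plan=[[-0.15,-0.2,-2,0.01,0],[-0.15,-0.2,-2,0.01,0],[-0.15,-0.2,-2,0.01,0],[-0.15,-0.2,-2,0,0],[-0.15,-0.2,-2,0,0],[-0.1,-0.1,-1.3,0,0],[0,0,0,0,0]])

```text
clock: 12.98
position: [545.3, 236.7, 161.4]
tcp_rot: [0.002, 1.281, 0.123]
ft_force: [-0.4, -0.3, -1.3]
width: 0.238
```

```bash
python3 - <<'E'
from rel import *
rel(); t=tgt(X,(12,38,24))
f=grab_frame('wrist'); cv2.imwrite("pics/w8.png",f[:,:,::-1])
K,E=cam('wrist'); 
for b in [(-55,-75,0),(-55,75,0),(-36,38,.5),(-11,17,16),(-11,59,16),(35,17,16),(35,59,16)]: print(b,proj(bpt(b,X),K,E).round(1))
E
```

```text
underside in board [48.2 42.  72.3] axis(-toolx) in board [-0.029 -0.071  0.997] jaw [0.007 0.997 0.071] t 12.9833 F_board [-0.7 -0.3 -1.1]
tcp target [523.2 230.9 105.3] delta cm [-2.21 -0.57 -5.61]
(-55, -75, 0) [71.9 47.1]
(-55, 75, 0) [323.4  47.7]
(-36, 38, 0.5) [264.1  80.8]
(-11, 17, 16) [230.8 123.7]
(-11, 59, 16) [300.2 122.9]
(35, 17, 16) [234.4 197.8]
(35, 59, 16) [299.5 196.1]
```

View pics/w8.png

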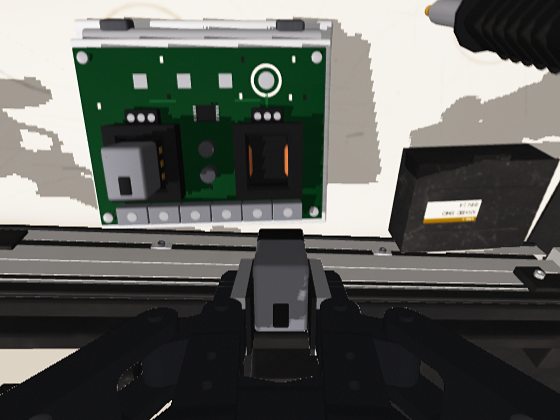

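```bash
python3 - <<'E'
import cv2
f=cv2.imread('pics/w8.png'); cv2.imwrite('pics/w8c.png',cv2.resize(f[40:235,60:340],None,fx=2.8,fy=2.8,interpolation=cv2.INTER_CUBIC))
cv2.imwrite('pics/w8d.png',cv2.resize(f[110:215,220:320],None,fx=5.5,fy=5.5,interpolation=cv2.INTER_CUBIC))
E
```

```text
(no output)
```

View pics/w8c.png

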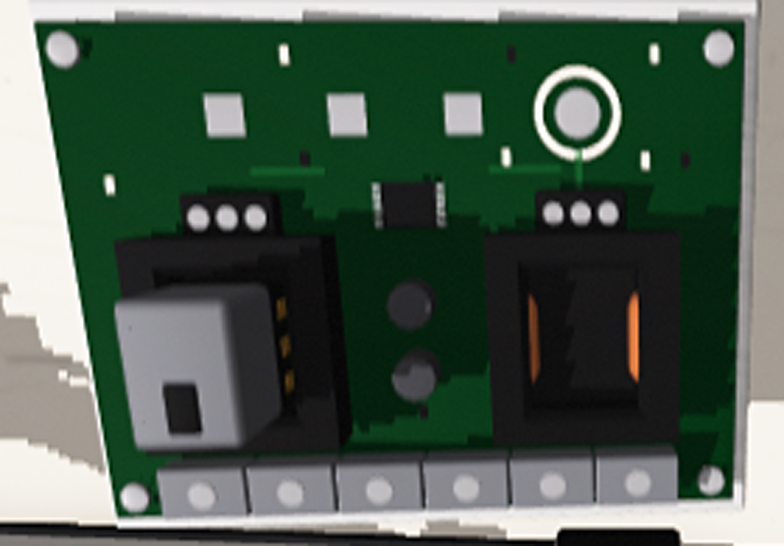

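View pics/w8d.png

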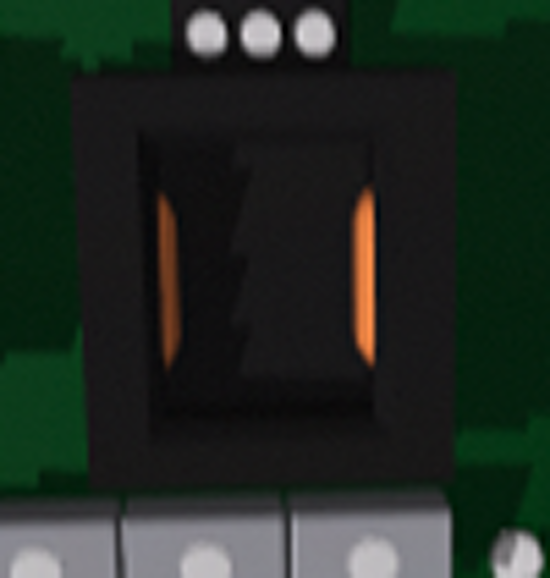

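```bash
python3 - <<'E'
from rel import *
ob=[(np.array(a)/2.8+[59.7,39.7],b) for a,b in [((37,22),(-55,-75,0)),((748,18),(-55,75,0)),((118,516),(55,-75,0)),((738,500),(55,75,0)),((577,113),(-36,38,.5))]]
ob+=[(np.array(a)/5.5+[219.6,109.6],b) for a,b in [((72,75),(-11,17,16)),((453,72),(-11,59,16)),((90,485),(35,17,16)),((455,480),(35,59,16))]]
K,E=cam('wrist')
f=lambda x: np.concatenate([(proj(bpt(b,x),K,E)-a) for a,b in ob])
s=least_squares(f,X); print(s.x.round(4));print(f(s.x).reshape(-1,2).round(1))
for p in [(12,38,4),(-36,38,.5)]: print(bpt(p,s.x).round(1),bpt(p,X).round(1))
rel(list(s.x)); tgt(list(s.x),(12,38,24))
E
```

```text
[5.269590e+02 1.968063e+02 5.876770e+01 8.290000e-02]
[[-0.7 -0.8]
 [-0.7  0.3]
 [ 0.8  0.7]
 [-1.6 -0.5]
 [ 0.5 -0. ]
 [ 0.1  0.3]
 [ 0.9 -0.2]
 [ 0.6  0.6]
 [-0.  -0.4]]
[534.3 235.5  65.7] [535.3 234.2  63.5]
[489.  231.8  49.9] [490.  230.6  47.7]
underside in board [50.4 40.8 71.6] axis(-toolx) in board [-0.033 -0.07   0.997] jaw [0.011 0.997 0.071] t 13.0333 F_board [0.1 0.3 0.2]
tcp target [522.1 232.3 107.5] delta cm [-2.45 -0.48 -5.59]
```

step_arm(plan=[[-0.7,-0.1,-0.8,0,0],[-0.7,-0.1,-0.8,0,0],[-0.7,-0.1,-0.8,0,0],[-0.7,-0.1,-0.8,0,0],[0,0,0,0,0]])

```text
clock: 13.45
position: [523.3, 234.7, 141.0]
tcp_rot: [0.006, 1.259, 0.127]
ft_force: [-0.6, 0.2, -1.3]
width: 0.238
```

```bash
sed -i 's/^X=.*/X=[527.1,196.5,58.3,.082]/' rel.py; python3 - <<'E'
from rel import *
rel(); t=tgt(X,(12,38,24))
E
```

```text
underside in board [22.4 40.8 56.5] axis(-toolx) in board [-0.051 -0.074  0.996] jaw [0.009 0.997 0.075] t 13.45 F_board [-0.9  0.3 -1.1]
tcp target [521.9 231.8 106.9] delta cm [-0.14 -0.29 -3.41]
```

step_arm(plan=[[-0.2,-0.1,-1.2,0,0],[-0.2,-0.1,-1.2,0,0],[-0.1,-0.1,-0.8,0,0],[0,0,0,0,0]])

```text
clock: 13.78
position: [520.4, 232.9, 113.0]
tcp_rot: [0.007, 1.251, 0.129]
ft_force: [-0.3, -0.2, -1.2]
width: 0.236
```

```bash
python3 - <<'E'
from rel import *
rel(); t=tgt(X,(12,38,18))
f=grab_frame('wrist'); cv2.imwrite("pics/w9.png",cv2.resize(f[60:360,130:430,::-1],None,fx=2,fy=2))
E
```

```text
underside in board [12.4 39.2 30.3] axis(-toolx) in board [-0.06  -0.076  0.995] jaw [0.008 0.997 0.077] t 13.7833 F_board [-0.7 -0.2 -1.1]
tcp target [523.3 231.9 101. ] delta cm [ 0.29 -0.1  -1.19]
```

View pics/w9.png

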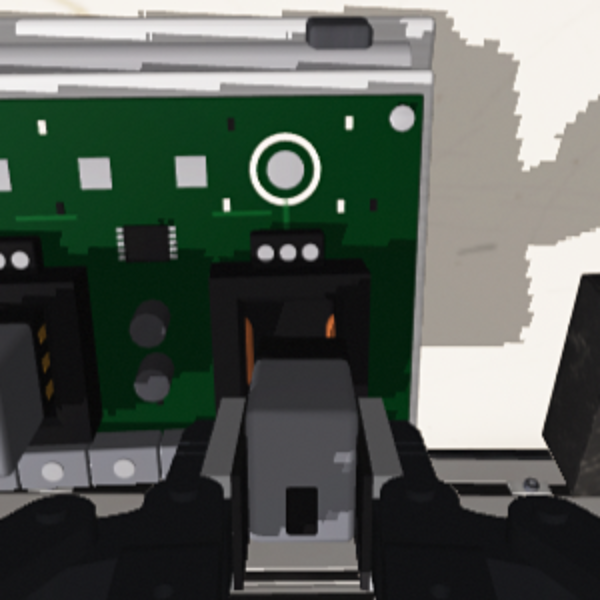

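```bash
python3 - <<'E'
from rel import *
K,E=cam('wrist')
P=lambda b:((proj(bpt(b,X),K,E)-[130,60])*2).round(0)
for b in [(-36,38,.5),(-11,17,16),(-11,59,16),(35,17,16),(-5.5,24,16),(-5.5,52,16),(-55,75,0)]: print(b,P(b))
T=T_tool()
for v in [(23.7,-9.9,-13.6),(23.7,11.1,-13.6)]:
    w=T[:3,3]+T[:3,:3]@np.array(v); print('foot',((proj(w,K,E)-[130,60])*2).round(0))
E
```

```text
(-36, 38, 0.5) [285. 175.]
(-11, 17, 16) [209. 283.]
(-11, 59, 16) [370. 278.]
(35, 17, 16) [217. 440.]
(-5.5, 24, 16) [237. 302.]
(-5.5, 52, 16) [343. 299.]
(-55, 75, 0) [424.  99.]
foot [258. 336.]
foot [343. 336.]
```

```bash
python3 - <<'E'
import cv2
f=cv2.imread('pics/w9.png'); g=f[220:420,190:390]; g=cv2.convertScaleAbs(g,alpha=2,beta=20); cv2.imwrite('pics/w9c.png',cv2.resize(g,None,fx=3,fy=3,interpolation=cv2.INTER_CUBIC))
E
```

```text
(no output)
```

View pics/w9c.png

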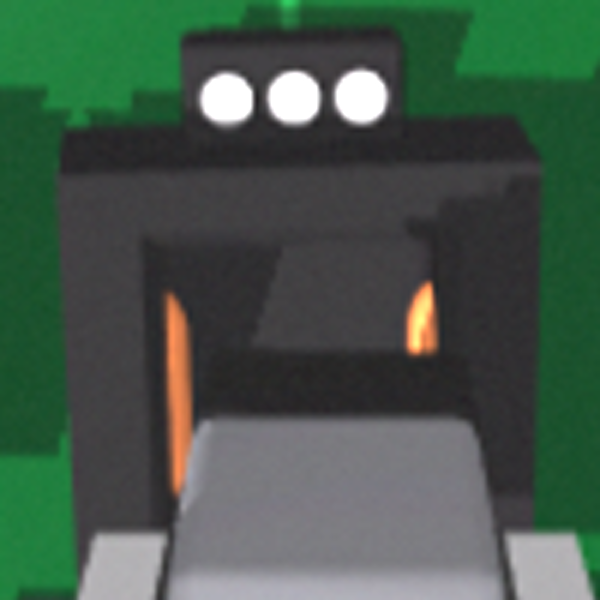

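```bash
sed -i 's/^X=.*/X=[526.0,196.6,58.3,.082]/; s/ty=0.6/ty=0.9/' rel.py; python3 - <<'E'
from rel import *
rel(); t=tgt(X,(12,38,17),ty=.9);t=tgt(X,(12,38,10),ty=.9)
E
```

```text
underside in board [14.3 39.5 30.6] axis(-toolx) in board [-0.061 -0.076  0.995] jaw [0.008 0.997 0.077] t 13.8333 F_board [-1.   0.1 -0.3]
tcp target [522.4 231.7 100. ] delta cm [ 0.14 -0.14 -1.38]
tcp target [524.2 231.9  93.3] delta cm [ 0.33 -0.12 -2.05]
```

step_arm(plan=[[0.05,-0.1,-0.7,0,0],[0.05,-0.05,-0.7,0,0],[0,0,0,0,0]])

```text
clock: 14.08
position: [523.9, 232.1, 101.1]
tcp_rot: [0.008, 1.245, 0.13]
ft_force: [0.8, 0.3, 0.4]
width: 0.24
```

```bash
python3 - <<'E'
from rel import *
rel(); t=tgt(X,(12,38,17),ty=.9);t=tgt(X,(12,38,10),ty=.9)
f=grab_frame('wrist'); g=f[110:310,180:380,::-1]; cv2.imwrite("pics/w10.png",cv2.resize(cv2.convertScaleAbs(g,alpha=1.7,beta=15),None,fx=3,fy=3))
E
```

```text
underside in board [13.8 38.2 17.6] axis(-toolx) in board [-0.066 -0.077  0.995] jaw [0.008 0.997 0.078] t 14.0833 F_board [0.9 0.2 0.1]
tcp target [522.3 231.7 100. ] delta cm [-0.16 -0.04 -0.11]
tcp target [524.1 231.8  93.2] delta cm [ 0.02 -0.02 -0.78]
```

View pics/w10.png

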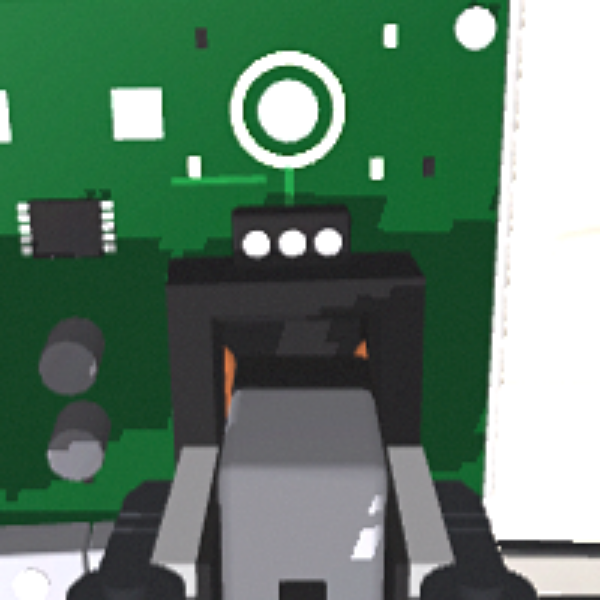

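step_arm(plan=[[-0.2,-0.1,-0.2,0,0],[0.05,0,-0.5,0,0],[0,0,0,0,0]], grip_force=30)

```text
clock: 14.38
position: [523.0, 231.1, 94.5]
tcp_rot: [0.009, 1.244, 0.13]
ft_force: [-0.5, 0.0, -0.2]
width: 0.236
```

```bash
python3 - <<'E'
from rel import *
rel(); t=tgt(X,(12,38,10),ty=.9)
f=grab_frame('wrist'); g=f[110:310,180:380,::-1]; cv2.imwrite("pics/w11.png",cv2.resize(cv2.convertScaleAbs(g,alpha=1.7,beta=15),None,fx=3,fy=3))
E
```

```text
underside in board [11.2 37.4 11.5] axis(-toolx) in board [-0.067 -0.078  0.995] jaw [0.008 0.997 0.078] t 14.3833 F_board [-0.6  0.1 -0. ]
tcp target [524.1 231.8  93.2] delta cm [ 0.11  0.07 -0.13]
```

View pics/w11.png

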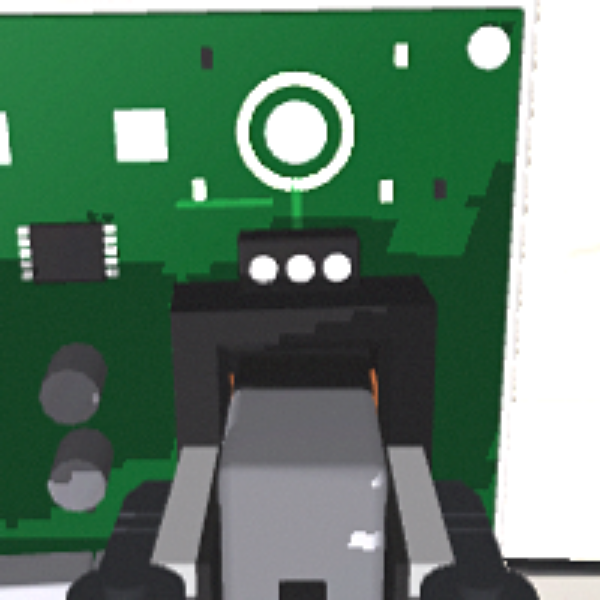

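step_arm(plan=[[0.1,0,-0.3,0,0],[0.1,0,-0.3,0,0],[0,0,0,0,0]])

```text
clock: 14.68
position: [525.8, 231.8, 89.0]
tcp_rot: [0.009, 1.242, 0.131]
ft_force: [0.4, 1.6, -1.7]
width: 0.232
```

```bash
python3 - <<'E'
from rel import *
rel(); t=tgt(X,(12,38,4),ty=.9)
f=grab_frame('wrist'); g=f[110:310,180:380,::-1]; cv2.imwrite("pics/w12.png",cv2.resize(cv2.convertScaleAbs(g,alpha=1.7,beta=15),None,fx=3,fy=3))
E
```

```text
underside in board [12.6 37.8  5.5] axis(-toolx) in board [-0.069 -0.078  0.995] jaw [0.008 0.997 0.079] t 14.6833 F_board [ 0.   1.6 -1.8]
tcp target [525.6 231.9  87.4] delta cm [-0.02  0.02 -0.16]
```

View pics/w12.png

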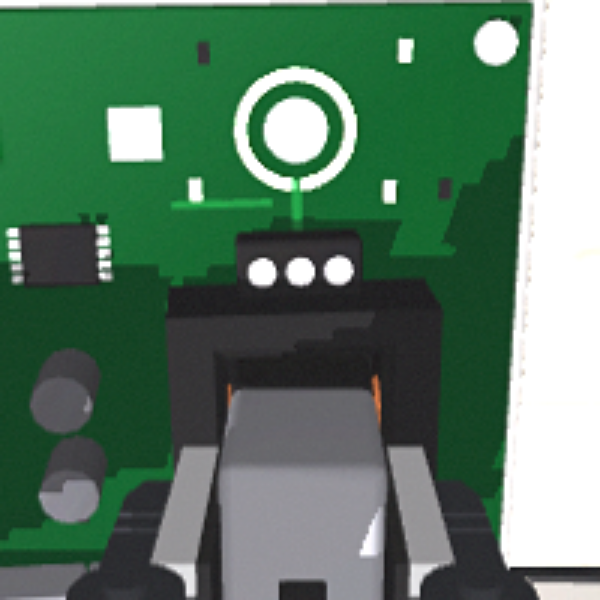

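step_arm(plan=[[0.08,0,-0.3,0,0],[0.08,0,-0.3,0,0],[0.08,0,-0.3,0,0]])

```text
clock: 14.98
position: [529.9, 232.6, 83.3]
tcp_rot: [0.01, 1.235, 0.133]
ft_force: [-18.3, -4.1, 41.4]
width: 0.235
```

```bash
python3 - <<'E'
from rel import *
rel(); t=tgt(X,(12,38,4),ty=.9)
f=grab_frame('wrist'); g=f[110:310,180:380,::-1]; cv2.imwrite("pics/w13.png",cv2.resize(cv2.convertScaleAbs(g,alpha=1.7,beta=15),None,fx=3,fy=3))
E
```

```text
underside in board [15.3 38.3 -1. ] axis(-toolx) in board [-0.075 -0.08   0.994] jaw [0.007 0.997 0.081] t 14.9833 F_board [-7.2 -2.5 44.8]
tcp target [525.5 231.9  87.4] delta cm [-0.44 -0.07  0.4 ]
```

View pics/w13.png

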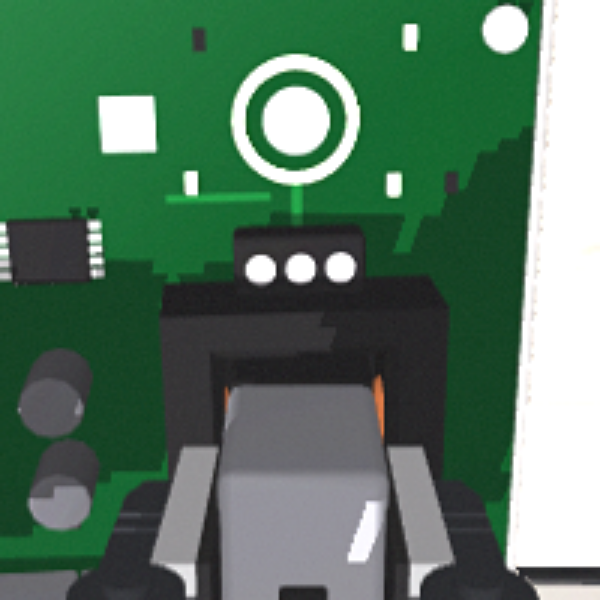

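step_arm(plan=[[0,0,0,0,0.3],[0,0,0,0,0.45],[0,0,0,0,0.5],[0,0,0,0,0.5],[-0.4,0,1.5,0,0.5],[-0.5,0,2,0,0.5],[-0.5,0,2,0,0.5],[-0.5,0,2,0,0.5],[0,0,0,0,0.5]])

```text
clock: 15.78
position: [509.2, 231.1, 157.8]
tcp_rot: [0.009, 1.241, 0.13]
ft_force: [1.5, -0.2, 0.6]
width: 0.498
```

```bash
python3 - <<'E'
from rel import *
rel()
f=grab_frame('wrist'); cv2.imwrite("pics/w14.png",f[:,:,::-1]);  g=f[60:330,120:400,::-1]; cv2.imwrite("pics/w14c.png",cv2.resize(cv2.convertScaleAbs(g,alpha=1.5,beta=15),None,fx=2,fy=2))
E
```

```text
underside in board [14.4 38.5 76.2] axis(-toolx) in board [-0.07  -0.078  0.995] jaw [0.008 0.997 0.078] t 15.7833 F_board [ 1.5 -0.4  0.2]
```

View pics/w14c.png

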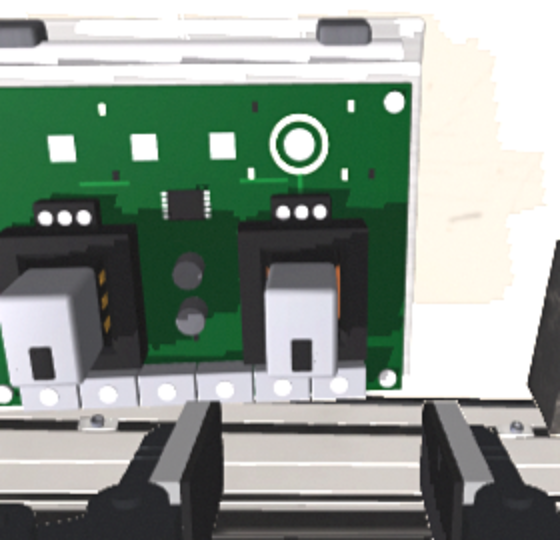

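```bash
python3 - <<'E'
from rel import *
K,E=cam('wrist')
T=E
img=cv2.imread('pics/w14.png')
for z,col in ((48,(0,0,255)),(53,(0,255,255))):
  for yc in (38,-38):
    pts=np.array([proj(bpt(b,X),K,E) for b in [(-2,yc-10.5,z),(-2,yc+10.5,z),(26,yc+10.5,z),(26,yc-10.5,z)]])
    img2=None
    cv2.polylines(img,[(pts*16).astype(int)],True,col,1,cv2.LINE_AA,4)
c=proj(bpt((-36,38,.5),X),K,E); cv2.circle(img,tuple(c.round().astype(int)),2,(255,0,0),-1)
cv2.imwrite('pics/w14o.png',cv2.resize(img[120:280,100:320],None,fx=3.5,fy=3.5,interpolation=cv2.INTER_CUBIC))
E
```

```text
(no output)
```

View pics/w14o.png

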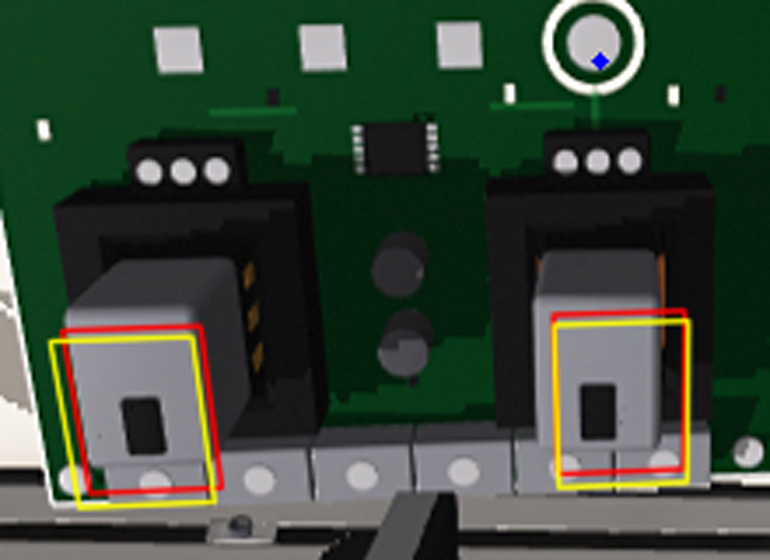

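```bash
python3 - <<'E'
from rel import *
ob=[(np.array(a)/3.5+[99.6,119.6],b) for a,b in [((593,42),(-36,38,.5)),((460,45),(-36,2,.5)) ,((57,207),(-11,-59,16)),((292,196),(-11,-17,16)),((488,192),(-11,17,16)),((713,188),(-11,59,16)),((500,425),(35,17,16)),((712,430),(35,59,16))]]
ob=[ob[0]]+ob[2:]
K,E=cam('wrist')
f=lambda x: np.concatenate([(proj(bpt(b,x),K,E)-a) for a,b in ob])
s=least_squares(f,X); print(s.x.round(4),s.cost);print(f(s.x).reshape(-1,2).round(1))
def g(y):
    return np.concatenate([(proj(np.array(y[:3])+Rb(y[3],y[4])@R.from_euler('x',y[5]).apply(b),K,E)-a) for a,b in ob])
s2=least_squares(g,list(s.x)+[np.radians(15),0]); print(s2.x.round(4),s2.cost,np.degrees(s2.x[4:]))
# relay pose fit in board frame: pos + roll/pitch
x=s.x
rc=[((533,300),(-14,-10.5,44)),((660,297),(-14,10.5,44)),((655,447),(14,10.5,44)),((538,450),(14,-10.5,44)),((540,255),(-14,-10.5,15)),]
rc=[(np.array(a)/3.5+[99.6,119.6],b) for a,b in rc[:4]]
def h(q): return np.concatenate([proj(bpt(np.array(q[:3])+R.from_euler('xy',[q[3],q[4]]).apply(b),x),K,E)-a for a,b in rc])
s3=least_squares(lambda q:np.r_[h(q),(q[3])*3,(q[4])*3],[12,38,4,0,0]); print(s3.x.round(2),np.degrees(s3.x[3:]).round(1),h(s3.x).round(1))
print('top centre',bpt((12,37,48),x))
np.save('X2.npy',x)
E
```

```text
[5.239389e+02 1.956444e+02 5.529920e+01 8.010000e-02] 7.471162154489617
[[ 0.6  0.2]
 [-0.9 -0.6]
 [ 0.9  1. ]
 [-0.6  0.8]
 [ 0.8  0.4]
 [-0.9  0.8]
 [ 0.  -2.9]]
[5.242442e+02 1.959526e+02 5.539410e+01 8.910000e-02 2.926000e-01
 3.460000e-02] 5.634905315170275 [16.76635018  1.97961481]
[ 1.354e+01  3.645e+01 -4.090e+00  2.000e-02  4.000e-02] [1.3 2.5] [-0.1  0.  -0.5  0.1  0.7 -0.1 -0.  -0. ]
top centre [520.14783222 232.45911152 104.76943446]
```

step_arm(plan=[[0,0.1,0,0,0],[0.2,0.1,-0.5,0,0],[0.3,0.1,-1,0,0],[0.3,0.1,-1,0,0],[0.1,0,-1,0,0],[0,0,0,0,0]])

```text
clock: 16.33
position: [516.8, 234.3, 111.3]
tcp_rot: [0.007, 1.252, 0.128]
ft_force: [-0.3, -0.8, 0.3]
width: -0.003
```

```bash
python3 - <<'E'
from rel import *
rel(list(np.load('X2.npy')),d=0,ty=0,tz=0)
f=grab_frame('wrist'); cv2.imwrite("pics/w15.png",f[:,:,::-1]);  g=f[60:360,120:420,::-1]; cv2.imwrite("pics/w15c.png",cv2.resize(cv2.convertScaleAbs(g,alpha=1.5,beta=15),None,fx=2,fy=2))
E
```

```text
underside in board [10.6 39.1 55.2] axis(-toolx) in board [-0.059 -0.076  0.995] jaw [0.007 0.997 0.076] t 16.3333 F_board [-0.2 -0.7  0.4]
```

View pics/w15c.png

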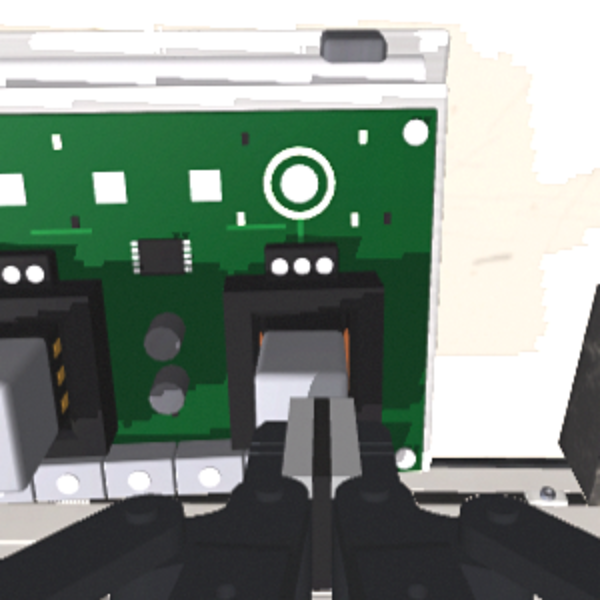

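step_arm(plan=[[0.1,0,-0.4,0,0],[0.1,0,-0.3,0,0]])

```text
clock: 16.55
position: [519.4, 235.5, 105.7]
tcp_rot: [0.009, 1.25, 0.129]
ft_force: [-27.1, 6.8, 46.7]
width: -0.0
```

step_arm(plan=[[0.07,0.03,-0.25,0,0]])

```text
clock: 16.63
position: [519.4, 237.2, 105.5]
tcp_rot: [0.011, 1.249, 0.131]
ft_force: [-29.2, -0.6, 45.5]
width: 0.002
```

step_arm(plan=[[-0.2,0,1,0,0],[-0.5,0,2.5,0,0.5],[-0.5,0,2,0,0.5],[0,0,0,0,0.5]])

```text
clock: 16.97
position: [506.2, 238.1, 162.8]
tcp_rot: [0.011, 1.25, 0.132]
ft_force: [1.4, -0.2, 0.6]
width: 0.425
```

```bash
python3 - <<'E'
from rel import *
rel(list(np.load('X2.npy')),d=0,ty=0,tz=0)
f=grab_frame('wrist'); cv2.imwrite("pics/w16.png",f[:,:,::-1]);  g=f[100:300,90:350,::-1]; cv2.imwrite("pics/w16c.png",cv2.resize(cv2.convertScaleAbs(g,alpha=1.5,beta=15),None,fx=3,fy=3))
s=grab_frame('scene'); cv2.imwrite("pics/s16.png",cv2.resize(s[200:300,150:270,::-1],None,fx=6,fy=6,interpolation=cv2.INTER_CUBIC))
E
```

```text
underside in board [ 14.   43.8 107.5] axis(-toolx) in board [-0.061 -0.081  0.995] jaw [0.007 0.997 0.081] t 16.9667 F_board [ 1.5 -0.3  0.3]
```

View pics/w16c.png

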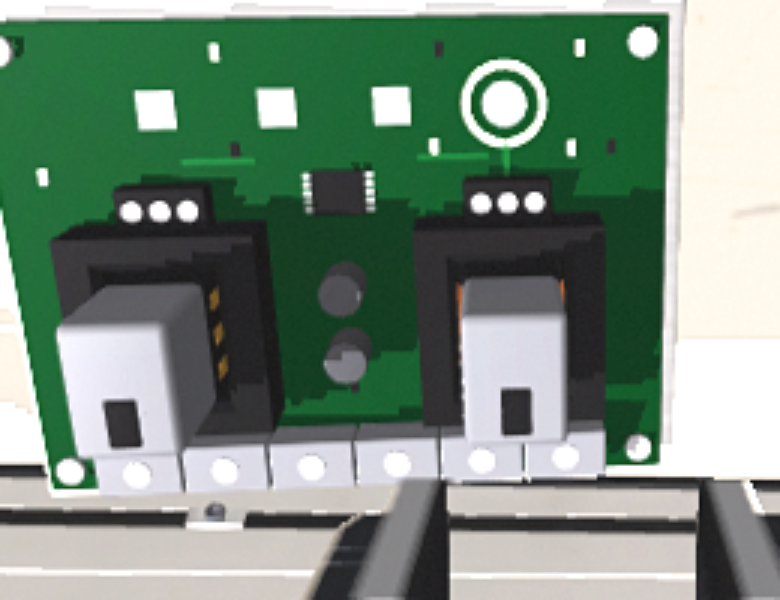

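View pics/s16.png

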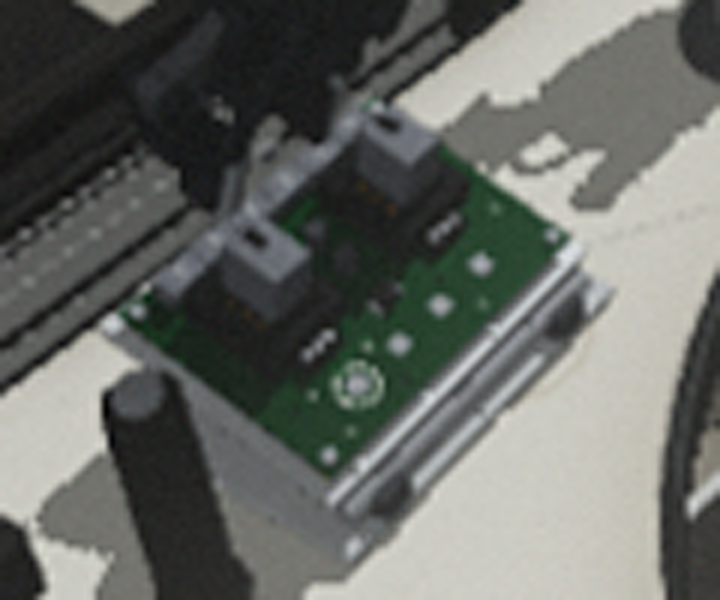

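```bash
python3 - <<'E'
from rel import *
K,E=cam('wrist')
px=lambda a:np.array(a)/3+[89.67,99.67]
ob=[(px(a),b) for a,b in [((504,103),(-36,38,.5)),((52,238),(-11,-59,16)),((265,222),(-11,-17,16)),((415,218),(-11,17,16)),((606,215),(-11,59,16)),((668,14),(-55,75,0)),((658,463),(55,75,0)),((52,488),(55,-75,0))]]
f=lambda y: np.concatenate([(proj(np.array(y[:3])+Rb(y[3],y[4])@R.from_euler('x',y[5]).apply(b),K,E)-a) for a,b in ob])
s=least_squares(f,[524,195.6,55.3,.08,.26,0]); y=s.x; print(y.round(3),f(y).reshape(-1,2).round(1))
M=Rb(y[3],y[4])@R.from_euler('x',y[5]).as_matrix()
for c in [[(58,325),(165,320),(182,457),(80,457)],[(461,308),(566,305),(567,445),(466,441)]]:
    q=np.array([M.T@(onplane(px(a),K,E,y[:3]+M@np.array([0,0,48.]),M[:,2])-y[:3]) for a in c]); print(q.round(1).tolist(),q.mean(0).round(1), np.linalg.norm(q[1]-q[0]),np.linalg.norm(q[2]-q[1]))
E
```

```text
[ 5.24139e+02  1.95576e+02  5.05910e+01  7.80000e-02  3.08000e-01
 -2.60000e-02] [[ 0.7 -0.9]
 [ 1.7 -2.2]
 [-2.1  1.4]
 [ 0.6  1.4]
 [-0.1  0.7]
 [-0.7 -0.5]
 [ 0.3 -0.8]
 [-0.4  0.8]]
[[1.5, -49.7, 48.0], [1.2, -30.1, 48.0], [29.2, -30.0, 48.0], [28.2, -49.2, 48.0]] [ 15.  -39.7  48. ] 19.59455086926377 28.02915573157972
[[0.8, 26.0, 48.0], [0.9, 46.7, 48.0], [30.5, 46.6, 48.0], [28.6, 26.0, 48.0]] [15.2 36.3 48. ] 20.639687674945872 29.592620543800138
```

```bash
python3 - <<'E'
from rel import *
for x in (X,np.load('X2.npy')):
    Q=Rb(x[3]).T; print((Q@(np.array([519.4,236.5,105.6])-np.array(x[:3]))).round(1))
print(observe()['qpos'].round(2))
s=grab_frame('side'); cv2.imwrite("pics/sd16.png",cv2.resize(s[160:220,170:260,::-1],None,fx=8,fy=8,interpolation=cv2.INTER_CUBIC))
E
```

```text
[ 9.  40.3 46.5]
[11.8 41.1 48.9]
[ 0.3   0.32  1.83  0.02  0.66 -1.37]
```

View pics/sd16.png

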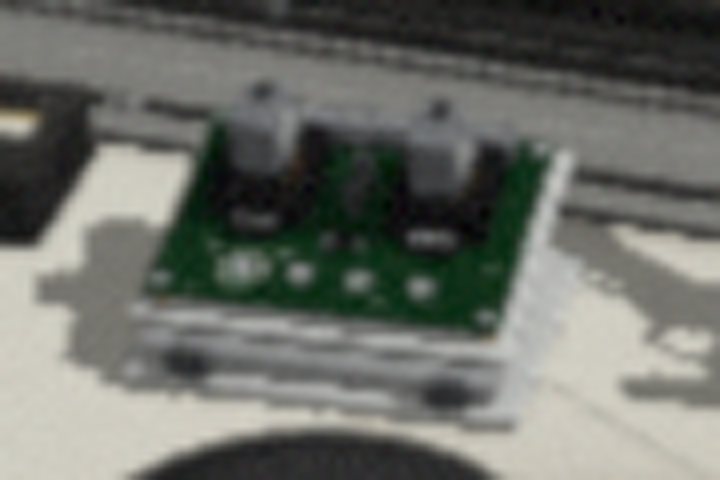

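step_arm(plan=[[0,0,3,0,0.7],[0,-2,3,0,0.7],[0,-4,1,0,0.7],[0,-4,0,0,0.7],[0,-4,0,0,0.7],[-0.3,-4,0,0,0.7],[-0.3,-4,0,0,0.7],[-0.3,-4,0,0,0.7],[-0.3,-3.5,0,0,0.7],[0,0,0,0,0.7]])

```text
clock: 17.95
position: [488.3, -70.2, 217.2]
tcp_rot: [0.006, 1.273, 0.133]
ft_force: [0.4, -0.1, 0.6]
width: 0.696
```

```bash
python3 - <<'E'
from rel import *
T=T_tool(); print(T.round(3),observe()['clock'])
f=grab_frame('wrist'); cv2.imwrite("pics/w17.png",f[:,:,::-1])
marks(['probe','probe_stand','probe_tip'],['wrist'])
E
```

```text
[[ 2.87000e-01 -9.70000e-02  9.53000e-01  4.88272e+02]
 [ 1.03000e-01  9.92000e-01  7.00000e-02 -7.01700e+01]
 [-9.52000e-01  7.80000e-02  2.95000e-01  2.17165e+02]
 [ 0.00000e+00  0.00000e+00  0.00000e+00  1.00000e+00]] 17.95
wrist probe_stand 0.87 [527. -58.   3.] [269. 159.]
```

View pics/w17.png

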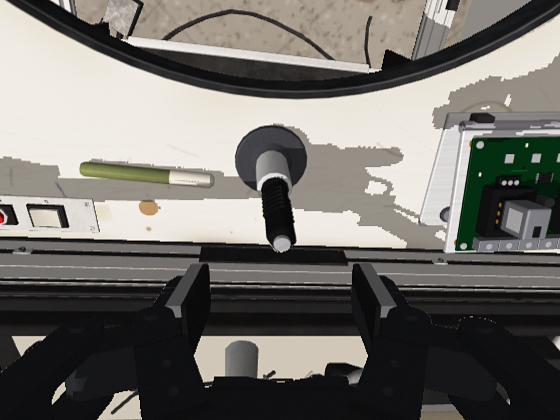

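```bash
python3 - <<'E'
from rel import *
f=cv2.imread('pics/w17.png'); cv2.imwrite('pics/w17c.png',cv2.resize(f[120:260,225:325],None,fx=5,fy=5,interpolation=cv2.INTER_CUBIC))
K,E=cam('wrist')
# stand axis: fit x,y using projected rim (z=64) centre, foot centre (z=10)
for z,u in ((10,(271,158)),): print(onplane(u,K,E,[0,0,z],[0,0,1]).round(1))
for z in (0,64,67,139,143): print(z,proj((527,-58,z),K,E).round(1))
E
```

```text
[523.1 -51.8  10. ]
0 [264.  157.2]
64 [267.1 187.2]
67 [267.3 188.8]
139 [272.4 239.1]
143 [272.8 242.7]
```

View pics/w17c.png

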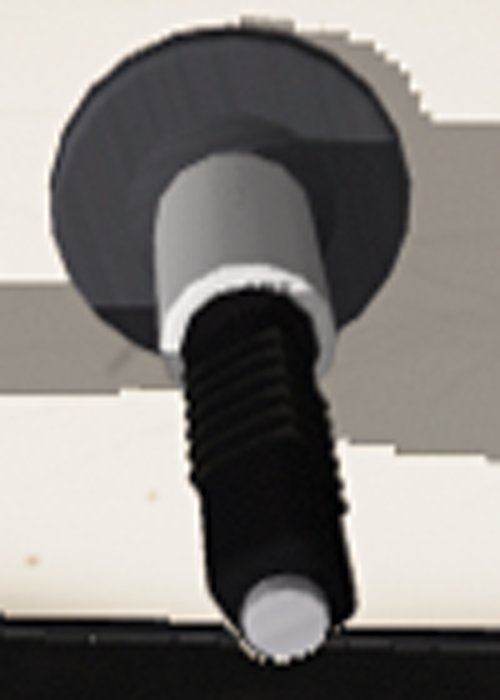

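```bash
python3 - <<'E'
from rel import *
K,E=cam('wrist')
ob=[((271.2,158),10),((274.6,184.5),64),((282.2,242.8),143)]
f=lambda q: np.concatenate([proj((q[0],q[1],z),K,E)-u for u,z in ob])
s=least_squares(f,[527,-58]); print(s.x,f(s.x).round(1))
for u,z in ob: print(onplane(u,K,E,[0,0,z],[0,0,1]).round(1))
marks(['probe','probe_stand'],['side','scene'])
E
```

```text
[524.97720897 -51.70957165] [-0.2  1.7 -0.   1.   0.1 -2.2]
[523.1 -51.6  10. ]
[524.  -51.8  64. ]
[526.8 -51.6 143. ]
side probe 0.94 [440. 336.  -3.] [165. 208.]
side probe 0.42 [527. -62.  16.] [288. 208.]
side probe_stand 0.77 [525. -64.  -2.] [288. 213.]
scene probe 0.71 [441. 344.   5.] [188. 317.]
scene probe 0.66 [522. -56.  17.] [275. 203.]
scene probe_stand 0.76 [524. -59.  -0.] [275. 207.]
```

step_arm(plan=[[0.6,0.3,-2,0,0.7],[0.6,0.3,-2,0,0.7],[0.6,0.3,-2,0,0.7],[0.6,0.3,-2,0,0.7],[0,0,0,0,0.7]])

```text
clock: 18.77
position: [515.1, -45.2, 138.3]
tcp_rot: [-0.008, 1.265, 0.148]
ft_force: [-0.5, 0.5, -1.2]
width: 0.701
```

```bash
python3 - <<'E'
from rel import *
T=T_tool(); print(T.round(3),observe()['clock'])
f=grab_frame('wrist'); cv2.imwrite("pics/w18.png",f[:,:,::-1])
K,E=cam('wrist')
for z in (64,104,143): print(z,proj((525,-52,z),K,E).round(1),proj((525,-58,z),K,E).round(1))
print('centre line gp', proj(T[:3,3]-19*T[:3,0],K,E))
E
```

```text
[[ 2.93000e-01 -1.15000e-01  9.49000e-01  5.15133e+02]
 [ 1.06000e-01  9.90000e-01  8.80000e-02 -4.52290e+01]
 [-9.50000e-01  7.50000e-02  3.02000e-01  1.38344e+02]
 [ 0.00000e+00  0.00000e+00  0.00000e+00  1.00000e+00]] 18.7667
64 [258.5 202.1] [248.9 201.5]
104 [260.2 240.8] [248.9 240.3]
143 [262.5 294.1] [249.  293.8]
centre line gp [279.17097568 291.37740542]
```

View pics/w18.png

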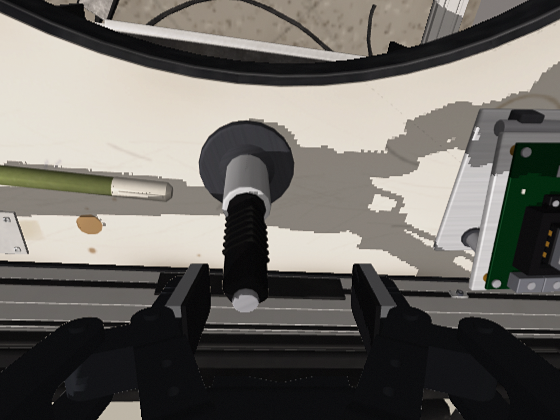

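step_arm(plan=[[0,-0.9,0,0,0.7],[0,-0.9,0,0,0.7],[0.4,0,-1.3,0,0.7],[0.4,0,-1.3,0,0.7],[0,0,0,0,0.7]])

```text
clock: 19.23
position: [526.6, -67.1, 120.2]
tcp_rot: [-0.016, 1.253, 0.147]
ft_force: [-1.4, 0.0, 1.2]
width: 0.697
```

```bash
python3 - <<'E'
from rel import *
T=T_tool(); print(T.round(3),observe()['clock'])
f=grab_frame('wrist'); cv2.imwrite("pics/w19.png",f[:,:,::-1])
K,E=cam('wrist')
for z in (64,104,143): print(z,proj((525,-59.5,z),K,E).round(1))
t=np.array([525,-59.5,104])+19*T[:3,0]; print((t-T[:3,3]).round(1))
E
```

```text
[[ 3.04000e-01 -1.20000e-01  9.45000e-01  5.26585e+02]
 [ 1.02000e-01  9.90000e-01  9.20000e-02 -6.70860e+01]
 [-9.47000e-01  6.80000e-02  3.14000e-01  1.20229e+02]
 [ 0.00000e+00  0.00000e+00  0.00000e+00  1.00000e+00]] 19.2333
64 [286.3 202.7]
104 [293.1 246.9]
143 [302.7 310.2]
[  4.2   9.5 -34.2]
```

View pics/w19.png

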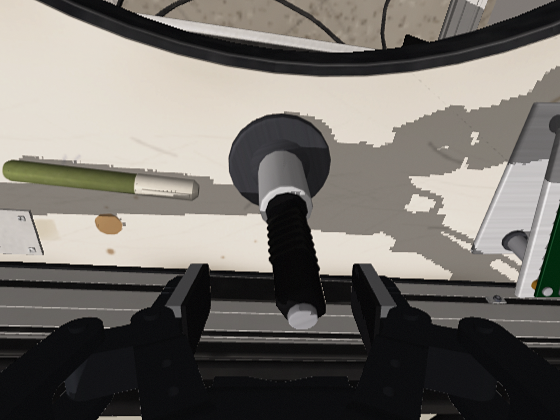

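step_arm(plan=[[0.1,0.4,-1.1,0,0.7],[0.1,0.3,-1.1,0,0.7],[0.05,0.2,-0.9,0,0.7],[0,0,0,0,0.6]])

```text
clock: 19.62
position: [531.6, -61.3, 95.3]
tcp_rot: [-0.019, 1.243, 0.142]
ft_force: [0.3, 0.2, 0.4]
width: 0.598
```

```bash
python3 - <<'E'
from rel import *
T=T_tool(); print(T.round(3),observe()['clock'])
f=grab_frame('wrist'); cv2.imwrite("pics/w20.png",f[:,:,::-1])
K,E=cam('wrist')
for z in (64,104,143): print(z,proj((525,-59.5,z),K,E).round(1))
t=np.array([525,-59.5,104])+19*T[:3,0]; print((t-T[:3,3]).round(1))
E
```

```text
[[ 3.14000e-01 -1.18000e-01  9.42000e-01  5.31632e+02]
 [ 9.80000e-02  9.91000e-01  9.20000e-02 -6.12880e+01]
 [-9.44000e-01  6.30000e-02  3.23000e-01  9.52880e+01]
 [ 0.00000e+00  0.00000e+00  0.00000e+00  1.00000e+00]] 19.6167
64 [281.  219.1]
104 [287.1 275.1]
143 [296.5 360.7]
[-0.7  3.6 -9.2]
```

View pics/w20.png

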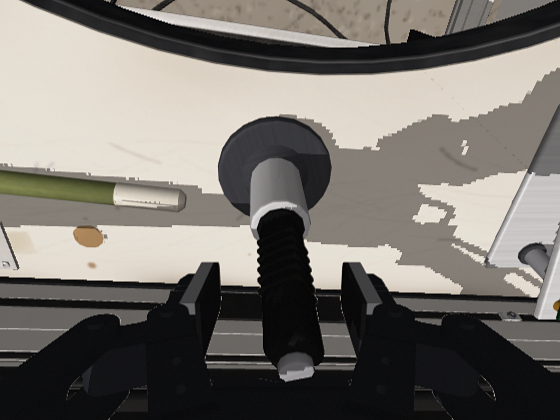

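step_arm(plan=[[-0.05,0.25,-0.6,0,0.6],[-0.05,0.1,-0.4,0,0.5],[0,0,0,0,0.4]])

```text
clock: 19.92
position: [532.0, -58.7, 87.6]
tcp_rot: [-0.02, 1.239, 0.141]
ft_force: [0.2, -0.7, -0.2]
width: 0.401
```

step_arm(plan=[[0,0,0,0,0],[0,0,0,0,0],[0,0,0,0,0],[0,0,0,0,0]], grip_force=40)

```text
clock: 20.25
position: [532.2, -59.5, 88.0]
tcp_rot: [-0.022, 1.238, 0.14]
ft_force: [-0.2, -0.6, -1.4]
width: 0.252
```

```bash
python3 - <<'E'
from rel import *
T=T_tool(); print(T.round(3),observe()['clock'])
f=grab_frame('wrist'); cv2.imwrite("pics/w21.png",f[:,:,::-1])
t=np.array([525,-59.5,104])+19*T[:3,0]; print((t-T[:3,3]).round(1))
E
```

```text
[[ 3.19000e-01 -1.19000e-01  9.40000e-01  5.32155e+02]
 [ 9.50000e-02  9.91000e-01  9.30000e-02 -5.95470e+01]
 [-9.43000e-01  5.90000e-02  3.28000e-01  8.79780e+01]
 [ 0.00000e+00  0.00000e+00  0.00000e+00  1.00000e+00]] 20.25
[-1.1  1.8 -1.9]
```

View pics/w21.png

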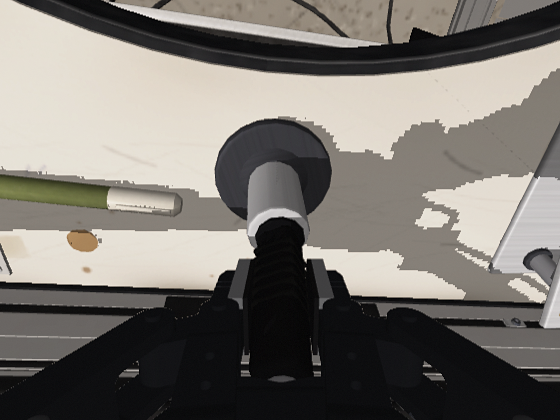

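step_arm(plan=[[0,0,1,0,0],[0,0,1.5,0,0],[0,0,1.5,0,0],[0,0,0,0,0]])

```text
clock: 20.63
position: [532.1, -60.2, 128.3]
tcp_rot: [-0.021, 1.24, 0.139]
ft_force: [-1.3, -0.5, -0.9]
width: 0.257
```

```bash
python3 - <<'E'
from rel import *
T=T_tool(); print(T.round(3),observe()['clock'],observe()['width'])
f=grab_frame('wrist'); cv2.imwrite("pics/w22.png",f[:,:,::-1])
E
```

```text
[[ 3.18000e-01 -1.17000e-01  9.41000e-01  5.32110e+02]
 [ 9.40000e-02  9.91000e-01  9.20000e-02 -6.01690e+01]
 [-9.43000e-01  5.90000e-02  3.26000e-01  1.28286e+02]
 [ 0.00000e+00  0.00000e+00  0.00000e+00  1.00000e+00]] 20.6333 0.25683610042224003
```

View pics/w22.png

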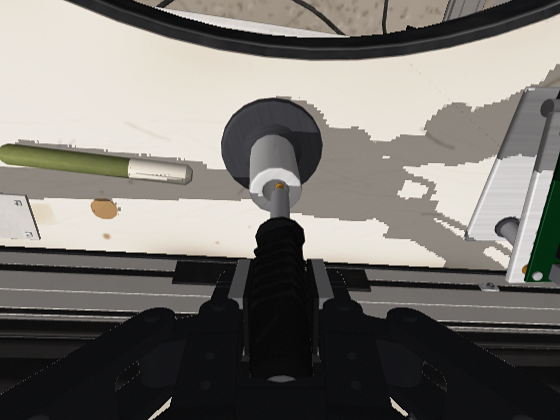

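step_arm(plan=[[-0.5,-0.05,0,0,0],[-0.5,-0.05,0,0,0],[-0.5,-0.05,0,0,0],[-0.5,-0.05,0,0,0]], grip_force=30)

```text
clock: 21.02
position: [511.5, -62.3, 125.6]
tcp_rot: [-0.021, 1.238, 0.138]
ft_force: [5.2, -0.8, -2.1]
width: 0.205
```

```bash
python3 - <<'E'
from rel import *
T=T_tool(); print(T.round(3),observe()['clock'],observe()['width'])
f=grab_frame('wrist'); cv2.imwrite("pics/w23.png",f[:,:,::-1])
E
```

```text
[[ 3.19000e-01 -1.17000e-01  9.40000e-01  5.11509e+02]
 [ 9.40000e-02  9.91000e-01  9.10000e-02 -6.22980e+01]
 [-9.43000e-01  5.90000e-02  3.27000e-01  1.25619e+02]
 [ 0.00000e+00  0.00000e+00  0.00000e+00  1.00000e+00]] 21.0167 0.2049776863492227
```

View pics/w23.png

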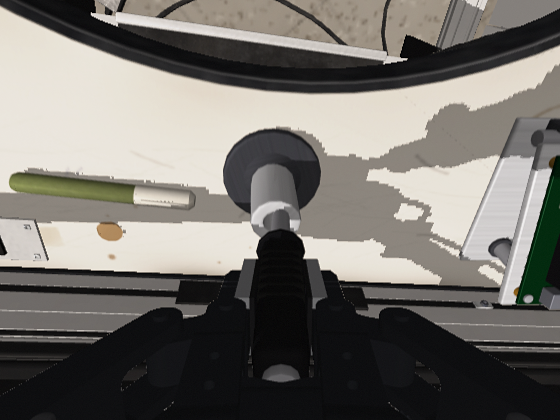

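```bash
cat > pf.py <<'E'
from rel import *
c=get_calibration('wrist');KW=c['mtx'];TC=c['T_tool_cam']
def pfit(obs,sg=92,free_s=False):
    # obs: list (s, (u,v)) ; unknown phi (probe vs tool axis), g (tool z), y0, roll
    def P(s,q):
        phi,g,y0,r=q[:4]; sgg=q[4] if free_s else sg
        a=np.array([-np.cos(phi),np.sin(r),-np.sin(phi)])
        return np.array([-19,y0,g])+(s-sgg)*a
    f=lambda q: np.concatenate([proj(P(s,q),KW,TC)-u for s,u in obs])
    x0=[0,0,0,0]+([sg] if free_s else [])
    s=least_squares(f,x0); q=s.x
    T=T_tool(); a=np.array([-np.cos(q[0]),np.sin(q[3]),-np.sin(q[0])])
    aw=T[:3,:3]@a
    ab=Rb(X[3]).T@aw
    print('phi',np.degrees(q[0]).round(1),'g,y0',q[1:3].round(1),'roll',np.degrees(q[3]).round(1),q[4:],'res',f(q).round(1),'axis world',aw.round(3),'axis board',ab.round(3),'deg off',np.degrees(np.arccos(ab[2])).round(1))
    sgg=q[4] if free_s else sg
    tip=T[:3,3]+T[:3,:3]@P(0,q); print('tip world',tip.round(1)); return q
E
python3 - <<'E'
from pf import *
f=cv2.imread('pics/w23.png'); cv2.imwrite('pics/w23c.png',cv2.resize(cv2.convertScaleAbs(f[190:400,230:330],alpha=2.5,beta=20),None,fx=3.5,fy=3.5,interpolation=cv2.INTER_CUBIC))
pfit([(129,(281,374)),(53,(281,243))])
f=cv2.imread('pics/w22.png'); cv2.imwrite('pics/w22c.png',cv2.resize(cv2.convertScaleAbs(f[170:380,230:330],alpha=2.5,beta=20),None,fx=3.5,fy=3.5,interpolation=cv2.INTER_CUBIC))
E
```

```text
phi -10.3 g,y0 [-0.4  0.9] roll -0.0 [] res [-0. -0.  0. -0.] axis world [-0.145 -0.076  0.987] axis board [ 0.11  -0.064  0.992] deg off 7.3
tip world [517.5 -56.3  52.6]
```

View pics/w23c.png

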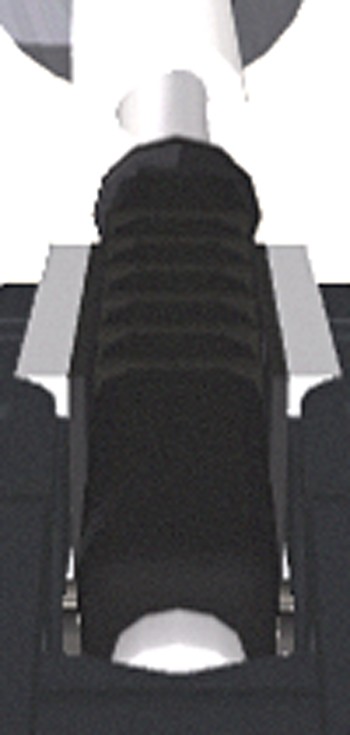

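View pics/w22c.png

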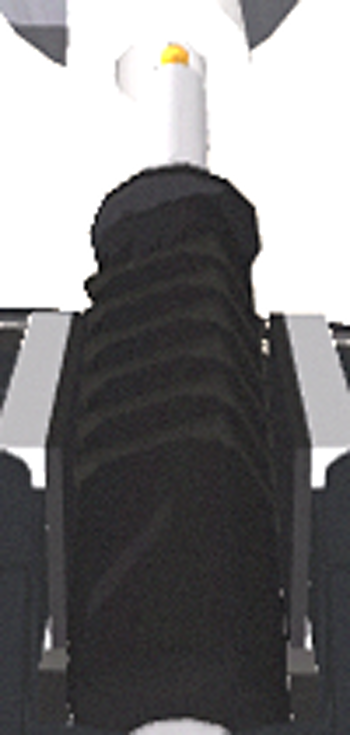

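```bash
python3 - <<'E'
from pf import *
pfit([(129,(281,377)),(53,(281,243))])
pfit([(129,(281,377)),(53,(281,246)),(45,(280.5,224))])
# desired yaw
T=T_tool(); n=Rb(X[3])[:,2]
for d in np.radians(np.arange(-30,11,5)):
    M=R.from_euler('z',d).as_matrix()@T[:3,:3]; print(np.degrees(d).round(), 'y.n deg',np.degrees(np.arcsin(M[:,1]@n)).round(1),'phi wanted',np.degrees(np.arctan2(-(M[:,2]@n),-(M[:,0]@n))).round(1))
E
```

```text
phi -11.2 g,y0 [0.2 0.9] roll -0.0 [] res [0. 0. 0. 0.] axis world [-0.129 -0.074  0.989] axis board [ 0.126 -0.064  0.99 ] deg off 8.1
tip world [516.6 -56.4  52.6]
phi -13.2 g,y0 [-0.7  0.8] roll 0.1 [] res [ 0.   0.5 -0.2 -7.   0.2  6.4] axis world [-0.096 -0.069  0.993] axis board [ 0.159 -0.061  0.985] deg off 9.8
tip world [512.7 -57.   52. ]
-30.0 y.n deg -3.7 phi wanted -5.9
-25.0 y.n deg -2.5 phi wanted -5.3
-20.0 y.n deg -1.3 phi wanted -4.9
-15.0 y.n deg -0.1 phi wanted -4.5
-10.0 y.n deg 1.2 phi wanted -4.3
-5.0 y.n deg 2.5 phi wanted -4.1
0.0 y.n deg 3.8 phi wanted -4.1
5.0 y.n deg 5.1 phi wanted -4.2
10.0 y.n deg 6.4 phi wanted -4.4
```

step_arm(plan=[[-0.5,-0.05,0,0,0],[-0.4,-0.05,0,0,0],[0,0,0,0,0]])

```text
clock: 21.32
position: [502.0, -64.4, 125.9]
tcp_rot: [-0.021, 1.236, 0.136]
ft_force: [1.9, -1.4, 1.4]
width: 0.204
```

```bash
python3 - <<'E'
from pf import *
T=T_tool(); print(T.round(3),observe()['clock'],observe()['width'])
f=grab_frame('wrist'); cv2.imwrite("pics/w24.png",f[:,:,::-1])
f=f[:,:,::-1]; cv2.imwrite('pics/w24c.png',cv2.resize(cv2.convertScaleAbs(f[190:400,230:330],alpha=2.5,beta=20),None,fx=3.5,fy=3.5,interpolation=cv2.INTER_CUBIC))
E
```

```text
[[ 3.22000e-01 -1.15000e-01  9.40000e-01  5.01958e+02]
 [ 9.20000e-02  9.92000e-01  9.00000e-02 -6.43670e+01]
 [-9.42000e-01  5.70000e-02  3.29000e-01  1.25859e+02]
 [ 0.00000e+00  0.00000e+00  0.00000e+00  1.00000e+00]] 21.3167 0.20392909185159744
```

View pics/w24c.png

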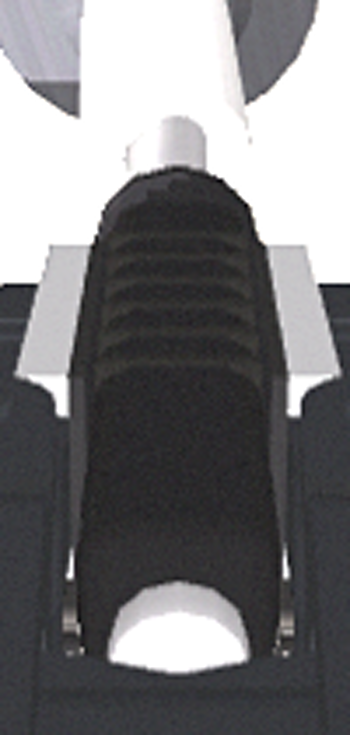

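```bash
python3 - <<'E'
from pf import *
pfit([(129,(281,372)),(53,(281,251))])
pfit([(129,(281,370)),(53,(281,251))])
pfit([(129,(281,372)),(53,(281,248))])
E
```

```text
phi -6.3 g,y0 [1.2 0.9] roll -0.0 [] res [ 0.  0.  0. -0.] axis world [-0.217 -0.082  0.973] axis board [ 0.037 -0.064  0.997] deg off 4.2
tip world [516.9 -57.6  54.7]
phi -5.7 g,y0 [0.8 0.9] roll -0.0 [] res [0. 0. 0. 0.] axis world [-0.226 -0.083  0.971] axis board [ 0.027 -0.064  0.998] deg off 4.0
tip world [517.4 -57.5  54.8]
phi -7.6 g,y0 [0.4 0.9] roll -0.0 [] res [0. 0. 0. 0.] axis world [-0.195 -0.08   0.978] axis board [ 0.059 -0.064  0.996] deg off 5.0
tip world [514.2 -57.8  54. ]
```

step_arm(plan=[[0,0,1.5,0,0],[0,0,2,0,0],[0,0,2,0,0],[0,1,2,0,0],[-0.4,3,0.5,-0.03,0],[-0.4,3,0,-0.03,0],[-0.4,3,0,-0.03,0],[-0.4,3,0,-0.03,0],[-0.4,3,0,-0.03,0],[-0.4,3,0,-0.03,0],[-0.4,3,0,-0.03,0],[-0.4,3,0,-0.03,0],[-0.4,3,0,-0.02,0],[0,0,0,0,0]], grip_force=40)

```text
clock: 22.53
position: [445.7, 227.3, 198.5]
tcp_rot: [0.156, 1.267, -0.103]
ft_force: [-0.3, -0.5, -1.0]
width: 0.203
```

```bash
python3 - <<'E'
from pf import *
T=T_tool(); print(T.round(3),observe()['clock'],observe()['width'])
f=grab_frame('wrist'); cv2.imwrite("pics/w25.png",f[:,:,::-1])
f=f[:,:,::-1]; cv2.imwrite('pics/w25c.png',cv2.resize(cv2.convertScaleAbs(f[190:400,230:330],alpha=2.5,beta=20),None,fx=3.5,fy=3.5,interpolation=cv2.INTER_CUBIC))
pfit([(129,(281,372)),(53,(281,251))])
n=Rb(X[3])[:,2]; M=T; print('y.n',np.degrees(np.arcsin(M[:3,1]@n)),'phi wanted',np.degrees(np.arctan2(-(M[:3,2]@n),-(M[:3,0]@n))))
marks(['test_land','probe_tip'],['wrist'])
E
```

```text
[[ 2.97000e-01  1.63000e-01  9.41000e-01  4.45653e+02]
 [ 9.00000e-03  9.85000e-01 -1.74000e-01  2.27322e+02]
 [-9.55000e-01  6.00000e-02  2.91000e-01  1.98531e+02]
 [ 0.00000e+00  0.00000e+00  0.00000e+00  1.00000e+00]] 22.5333 0.20325769312575034
phi -6.3 g,y0 [1.  1.1] roll -0.1 [] res [0. 0. 0. 0.] axis world [-0.191 -0.028  0.981] axis board [ 0.068 -0.012  0.998] deg off 4.0
tip world [458.6 228.9 126.3]
y.n -0.2664198487900962 phi wanted -2.4110126227572564
wrist test_land 0.91 [485. 231.  54.] [283. 192.]
wrist probe_tip 0.52 [443. 334.   4.] [387. 103.]
```

View pics/w25.png

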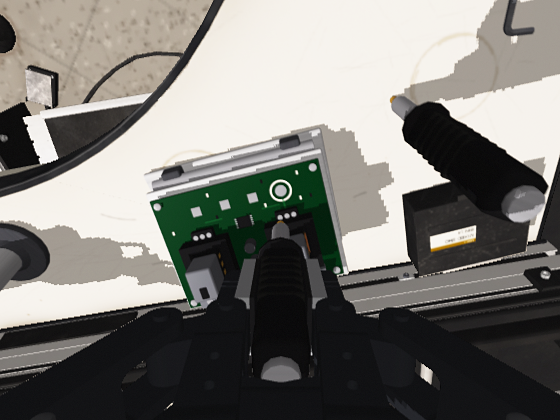

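View pics/w25c.png

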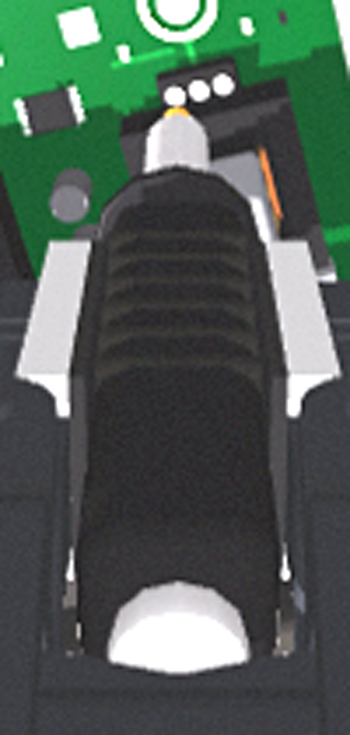

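```bash
python3 - <<'E'
from pf import *
pfit([(129,(281,372)),(0,(280.6,222))])
pfit([(129,(281,372)),(0,(280.6,222)),(53,(281,250))],free_s=True)
pfit([(129,(281,374)),(0,(280.6,222))])
K,E=cam('wrist'); print(proj(bpt((-36,38,.5),X),K,E))
E
```

```text
phi -3.2 g,y0 [2.9 1.1] roll 0.1 [] res [-0.  0.  0.  0.] axis world [-0.244 -0.016  0.97 ] axis board [0.014 0.004 1.   ] deg off 0.9
tip world [466.4 225.  128.3]
phi 5.0 g,y0 [-17.8   1.1] roll 0.0 [56.34226621] res [ 0.  -0.   0.2 -0.  -0.2  0. ] axis world [-0.378  0.008  0.926] axis board [-0.123  0.039  0.992] deg off 7.4
tip world [445.7 226.7 159.3]
phi -3.5 g,y0 [3.4 1.1] roll 0.1 [] res [ 0. -0. -0.  0.] axis world [-0.239 -0.017  0.971] axis board [0.02  0.003 1.   ] deg off 1.1
tip world [466.4 225.  128.3]
[286.96826203 190.34644535]
```

```bash
cat > land.py <<'E'
from pf import *
def land(uv_ring,uv_tip,cap=(281,373),h=0):
    K,E=cam('wrist'); n=Rb(X[3])[:,2]
    L=onplane(np.array(uv_ring,float),K,E,bpt((-36,38,.5),X),n)
    q=pfit([(129,cap),(0,uv_tip)])
    T=T_tool(); a=np.array([-np.cos(q[0]),np.sin(q[3]),-np.sin(q[0])]); tip=T[:3,3]+T[:3,:3]@(np.array([-19,q[2],q[1]])-92*a)
    print('land',L.round(1),'X-pred',bpt((-36,38,.5),X).round(1)); d=(L+h*n-tip)/10; db=Rb(X[3]).T@(L-tip)
    print('move cm to h=%g'%h,d.round(2),'tip->land in board mm',db.round(1)); 
    print('y.n',np.degrees(np.arcsin(T[:3,1]@n)).round(2),'t',observe()['clock'],observe()['ft_force'].round(1))
E
python3 - <<'E'
from land import *
land((281,190),(280.6,222),h=25)
E
```

```text
phi -3.3 g,y0 [3.1 1.1] roll 0.1 [] res [0. 0. 0. 0.] axis world [-0.242 -0.017  0.97 ] axis board [0.017 0.003 1.   ] deg off 1.0
tip world [466.4 225.  128.3]
land [487.  226.7  49.1] X-pred [488.1 231.6  49.5]
move cm to h=25 [ 1.42  0.11 -5.51] tip->land in board mm [ -0.5  -0.1 -81.9]
y.n -0.37 t 22.6833 [-0.4  0.6 -0.1]
```

step_arm(plan=[[0.35,0.03,-1.4,0,0],[0.35,0.03,-1.4,0,0],[0.35,0.03,-1.4,0,0],[0.35,0.03,-1.3,0,0],[0,0,0,0,0]])

```text
clock: 23.1
position: [460.8, 216.9, 141.1]
tcp_rot: [0.158, 1.269, -0.114]
ft_force: [-1.0, -0.9, -1.2]
width: 0.209
```

```bash
python3 - <<'E'
from land import *
T=T_tool(); print(T.round(3))
f=grab_frame('wrist'); cv2.imwrite("pics/w26.png",f[:,:,::-1])
f=f[:,:,::-1]; cv2.imwrite('pics/w26c.png',cv2.resize(cv2.convertScaleAbs(f[120:400,200:360],alpha=1.8,beta=10),None,fx=3,fy=3,interpolation=cv2.INTER_CUBIC)[:800])
cv2.imwrite('pics/w26d.png',cv2.resize(cv2.convertScaleAbs(f[150:260,240:320],alpha=1.3,beta=10),None,fx=7,fy=7,interpolation=cv2.INTER_CUBIC)[:800])
E
```

```text
[[ 2.93000e-01  1.73000e-01  9.40000e-01  4.60830e+02]
 [ 2.00000e-03  9.83000e-01 -1.81000e-01  2.16862e+02]
 [-9.56000e-01  5.50000e-02  2.88000e-01  1.41134e+02]
 [ 0.00000e+00  0.00000e+00  0.00000e+00  1.00000e+00]]
```

View pics/w26c.png

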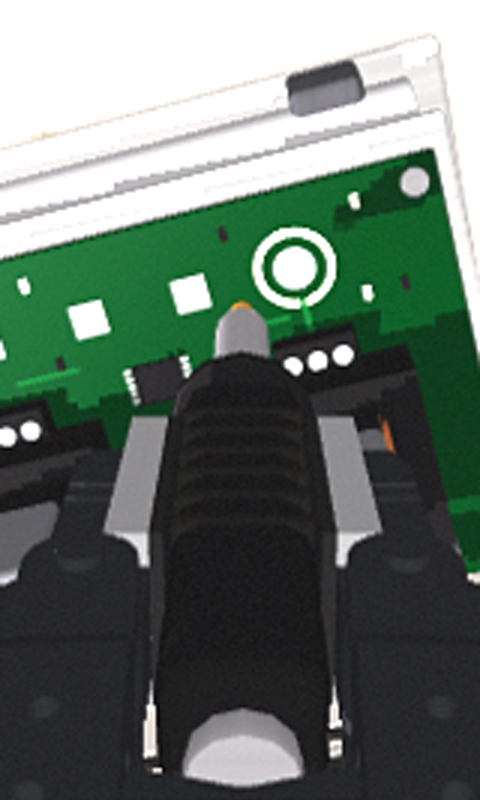

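```bash
python3 - <<'E'
from land import *
land((298.2,209.2),(279.9,222),h=12)
E
```

```text
phi -3.3 g,y0 [3.1 0.9] roll 0.3 [] res [0. 0. 0. 0.] axis world [-0.239 -0.009  0.971] axis board [0.021 0.011 1.   ] deg off 1.3
tip world [480.5 218.   72. ]
land [487.7 231.   49.3] X-pred [488.1 231.6  49.5]
move cm to h=12 [ 0.4   1.27 -1.1 ] tip->land in board mm [  2.   12.3 -24. ]
y.n -0.66 t 23.15 [-0.3 -0.7 -0.5]
```

step_arm(plan=[[0.2,0.6,-0.4,0,0],[0.2,0.65,-0.4,0,0],[0,0,-0.2,0,0],[0,0,0,0,0]])

```text
clock: 23.48
position: [466.7, 228.5, 133.6]
tcp_rot: [0.162, 1.266, -0.117]
ft_force: [0.7, 0.5, -1.1]
width: 0.204
```

```bash
python3 - <<'E'
from land import *
T=T_tool(); print(T.round(3))
f=grab_frame('wrist'); cv2.imwrite("pics/w27.png",f[:,:,::-1])
f=f[:,:,::-1]; 
cv2.imwrite('pics/w27d.png',cv2.resize(cv2.convertScaleAbs(f[170:270,230:330],alpha=1.1,beta=10),None,fx=6,fy=6,interpolation=cv2.INTER_CUBIC)[:800])
E
```

```text
[[ 2.96000e-01  1.77000e-01  9.39000e-01  4.66681e+02]
 [ 2.00000e-03  9.83000e-01 -1.85000e-01  2.28459e+02]
 [-9.55000e-01  5.70000e-02  2.91000e-01  1.33612e+02]
 [ 0.00000e+00  0.00000e+00  0.00000e+00  1.00000e+00]]
```

View pics/w27d.png

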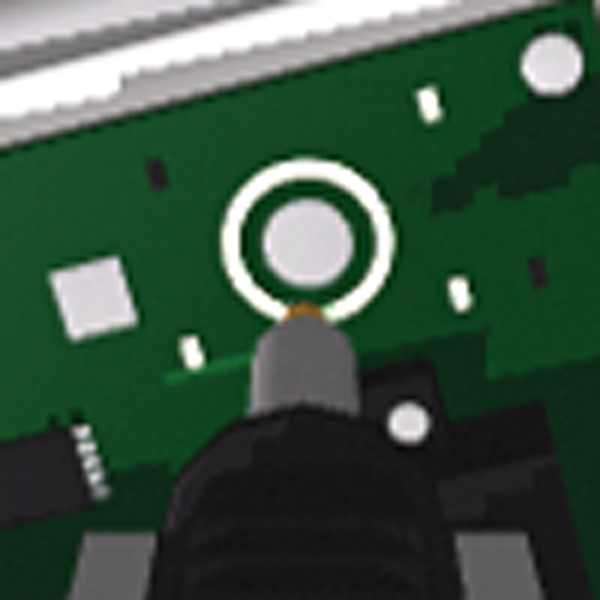

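```bash
python3 - <<'E'
from land import *
land((281.0,210.3),(280.6,221),h=2)
E
```

```text
phi -3.6 g,y0 [3.  1.1] roll 0.1 [] res [ 0. -0.  0.  0.] axis world [-0.237 -0.013  0.971] axis board [0.022 0.007 1.   ] deg off 1.3
tip world [485.9 230.2  63.6]
land [487.1 231.1  49.2] X-pred [488.1 231.6  49.5]
move cm to h=2 [ 0.06  0.09 -1.25] tip->land in board mm [ -2.6   0.8 -14.2]
y.n -0.65 t 23.5333 [ 0.3 -0.5 -1.2]
```

step_arm(plan=[[0.05,0.05,-0.5,0,0],[0.02,0.05,-0.4,0,0],[0,0,0,0,0]])

```text
clock: 23.78
position: [467.7, 230.1, 125.1]
tcp_rot: [0.162, 1.264, -0.115]
ft_force: [1.2, -0.6, -0.8]
width: 0.201
```

```bash
python3 - <<'E'
from land import *
T=T_tool(); print(T.round(3))
f=grab_frame('wrist'); cv2.imwrite("pics/w28.png",f[:,:,::-1])
f=f[:,:,::-1]; 
cv2.imwrite('pics/w28d.png',cv2.resize(cv2.convertScaleAbs(f[170:270,230:330],alpha=1.1,beta=10),None,fx=6,fy=6,interpolation=cv2.INTER_CUBIC)[:800])
E
```

```text
[[ 2.98000e-01  1.75000e-01  9.38000e-01  4.67749e+02]
 [ 3.00000e-03  9.83000e-01 -1.85000e-01  2.30107e+02]
 [-9.54000e-01  5.80000e-02  2.93000e-01  1.25054e+02]
 [ 0.00000e+00  0.00000e+00  0.00000e+00  1.00000e+00]]
```

View pics/w28d.png

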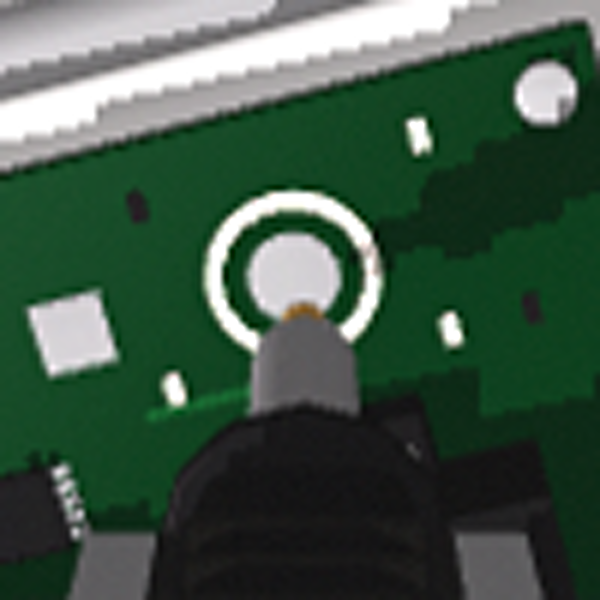

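```bash
python3 - <<'E'
from land import *
land((278.8,216),(280.6,221),h=0)
E
```

```text
phi -3.6 g,y0 [3.  1.1] roll 0.1 [] res [-0. -0.  0. -0.] axis world [-0.238 -0.014  0.971] axis board [0.021 0.006 1.   ] deg off 1.2
tip world [487.  231.8  55. ]
land [486.8 231.   49.1] X-pred [488.1 231.6  49.5]
move cm to h=0 [-0.02 -0.08 -0.59] tip->land in board mm [-1.7 -0.8 -5.6]
y.n -0.59 t 23.8333 [-0.8  0.2 -0.7]
```

step_arm(plan=[[0,-0.08,-0.4,0,0],[0,0,0,0,0]])

```text
clock: 24.0
position: [467.7, 229.3, 121.0]
tcp_rot: [0.162, 1.264, -0.115]
ft_force: [-0.5, -0.6, -1.4]
width: 0.204
```

```bash
python3 - <<'E'
from land import *
rel()
f=grab_frame('wrist'); cv2.imwrite("pics/w29.png",f[:,:,::-1])
f=f[:,:,::-1]; 
cv2.imwrite('pics/w29d.png',cv2.resize(cv2.convertScaleAbs(f[170:270,230:330],alpha=1.1,beta=10),None,fx=6,fy=6,interpolation=cv2.INTER_CUBIC)[:800])
E
```

```text
underside in board [-35.7  37.6  51.2] axis(-toolx) in board [-0.041  0.022  0.999] jaw [ 0.261  0.965 -0.01 ] t 24.0 F_board [-0.9 -0.5 -1.3]
```

View pics/w29d.png

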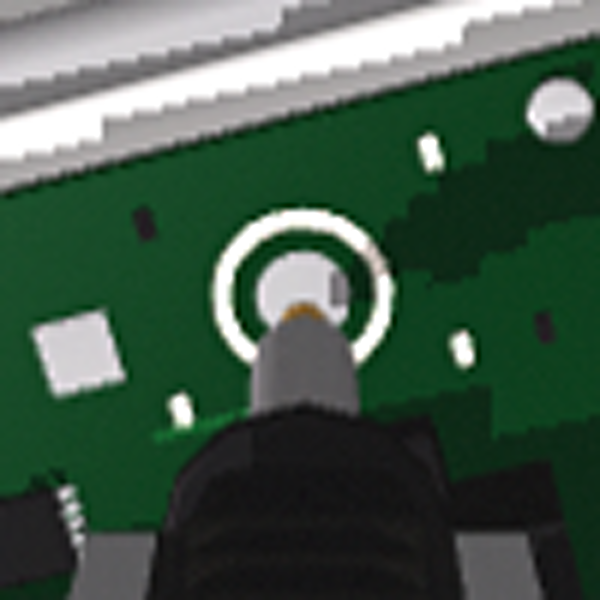

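step_arm(plan=[[0.05,0,-0.2,0,0]])

```text
clock: 24.13
position: [468.7, 229.6, 119.7]
tcp_rot: [0.162, 1.263, -0.115]
ft_force: [1.1, -0.3, -0.5]
width: 0.203
```

```bash
cat > look.py <<'E'
from land import *
import sys
nm=sys.argv[1]; Fs=[];P=[]
for i in range(6):
    f=grab_frame('wrist') if i%2 else grab_frame('wrist'); o=observe(); Fs.append(Rb(X[3]).T@o['ft_force']); P.append(Rb(X[3]).T@(o['position']-np.array(X[:3])))
print('F_board mean',np.mean(Fs,0).round(2),'+-',(np.std(Fs,0)/6**.5).round(2),'TCP board',np.mean(P,0).round(2),'clock',o['clock'],'w',o['width'], o['tcp_rot'].round(3))
f=f[:,:,::-1]; cv2.imwrite(f'pics/{nm}.png',f)
cv2.imwrite(f'pics/{nm}d.png',cv2.resize(f[180:260,240:320],None,fx=7,fy=7,interpolation=cv2.INTER_CUBIC))
E
python3 look.py w30
```

```text
F_board mean [-0.26 -0.08 -1.03] +- [0.2  0.11 0.22] TCP board [-36.96  37.43  73.05] clock 24.4333 w 0.2055271831886435 [ 0.162  1.263 -0.115]
```

View pics/w30d.png

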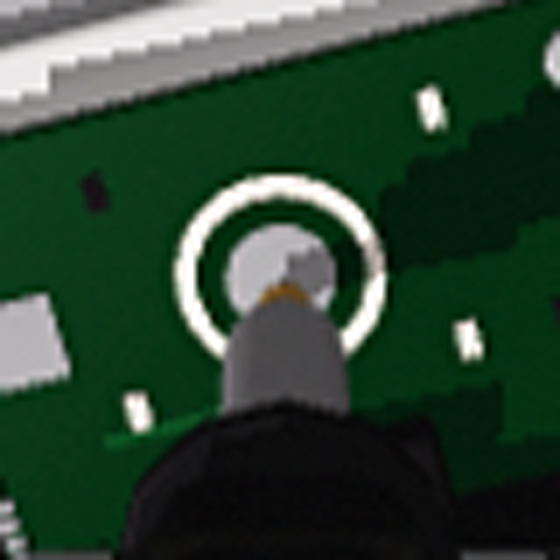

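step_arm(plan=[[0.03,-0.03,-0.2,0,0]])

```text
clock: 24.52
position: [469.1, 229.3, 117.8]
tcp_rot: [0.162, 1.262, -0.114]
ft_force: [-0.2, 0.4, -0.5]
width: 0.206
```

```bash
python3 look.py w31
```

```text
F_board mean [-0.5   0.06 -0.53] +- [0.2  0.09 0.14] TCP board [-37.12  37.13  71.12] clock 24.8167 w 0.20645751965296497 [ 0.162  1.263 -0.115]
```

View pics/w31d.png

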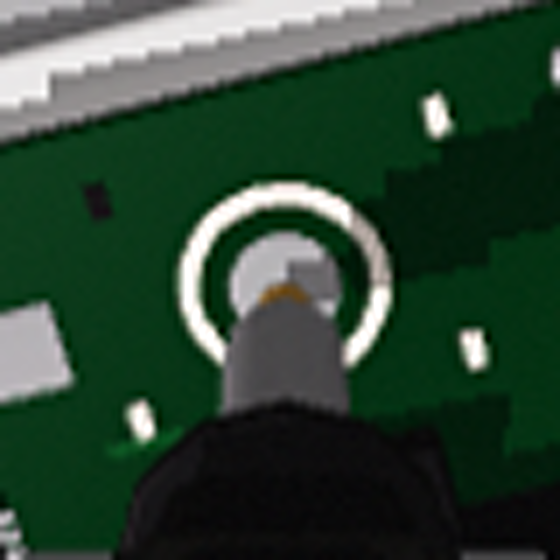

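step_arm(plan=[[0.05,0,-0.2,0,0]])

```text
clock: 24.9
position: [469.4, 229.2, 115.7]
tcp_rot: [0.162, 1.263, -0.115]
ft_force: [-1.3, 0.1, 0.8]
width: 0.205
```

```bash
python3 look.py w32
```

```text
F_board mean [-0.26  0.45  0.7 ] +- [0.2  0.22 0.13] TCP board [-37.11  37.14  69.12] clock 25.2 w 0.20388202758558355 [ 0.162  1.263 -0.115]
```

View pics/w32d.png

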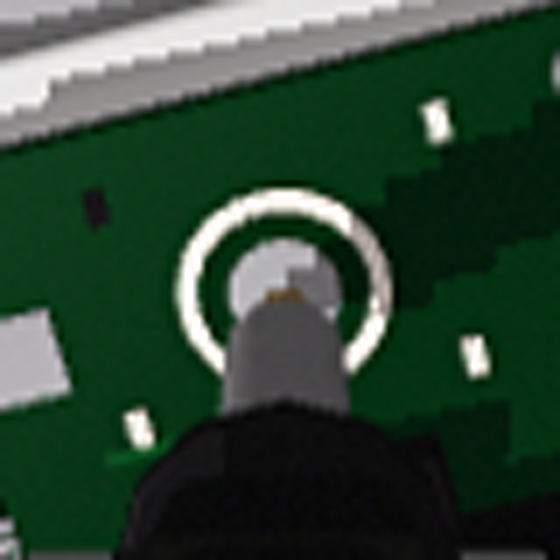

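step_arm(plan=[[0.06,0,-0.18,0,0],[0.06,0.01,-0.18,0,0],[0,0,0,0,0]])

```text
clock: 25.45
position: [470.4, 229.3, 111.8]
tcp_rot: [0.162, 1.263, -0.115]
ft_force: [-0.8, -0.1, 3.3]
width: 0.204
```

```bash
python3 look.py w33
```

```text
F_board mean [-1.25 -0.02  2.98] +- [0.18 0.11 0.18] TCP board [-37.06  37.13  65.59] clock 25.75 w 0.20495296624201095 [ 0.162  1.263 -0.115]
```

View pics/w33d.png

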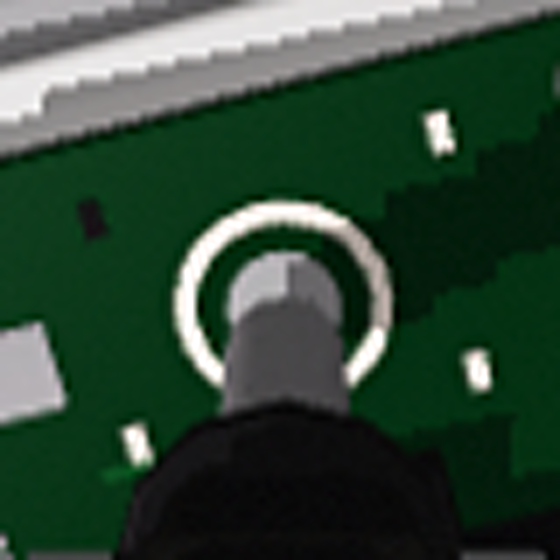

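```bash
python3 - <<'E'
from land import *
a=cv2.imread('pics/w33.png'); b=cv2.imread('pics/w26.png')
cv2.imwrite('pics/cmp.png',np.hstack([cv2.resize(x[220:400,230:330],None,fx=3.2,fy=3.2) for x in (a,b)]))
cv2.imwrite('pics/w33f.png',a)
f=grab_frame('scene'); cv2.imwrite('pics/s33.png',cv2.resize(f[150:300,120:290,::-1],None,fx=4,fy=4,interpolation=cv2.INTER_CUBIC))
f=grab_frame('side'); cv2.imwrite('pics/sd33.png',cv2.resize(f[120:230,140:280,::-1],None,fx=5,fy=5,interpolation=cv2.INTER_CUBIC))
E
```

```text
(no output)
```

View pics/cmp.png

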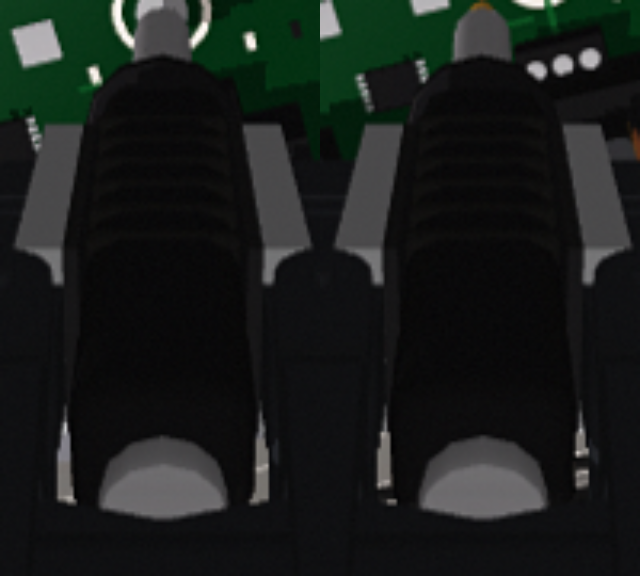

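View pics/s33.png

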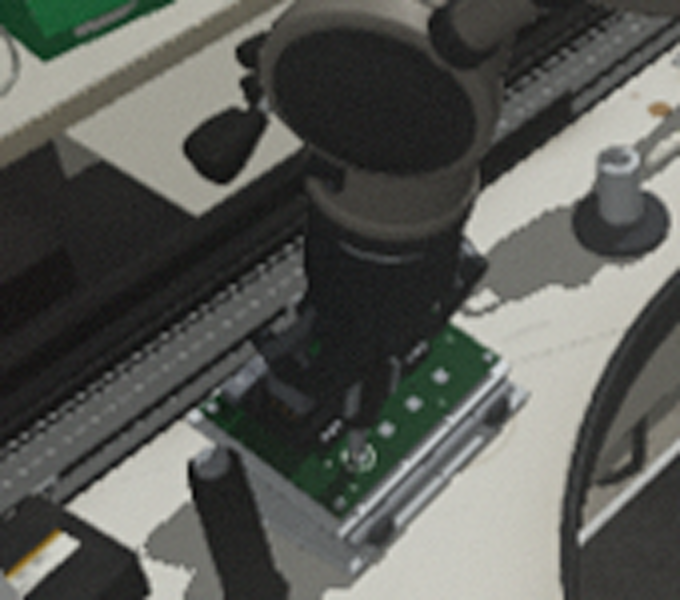

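View pics/sd33.png

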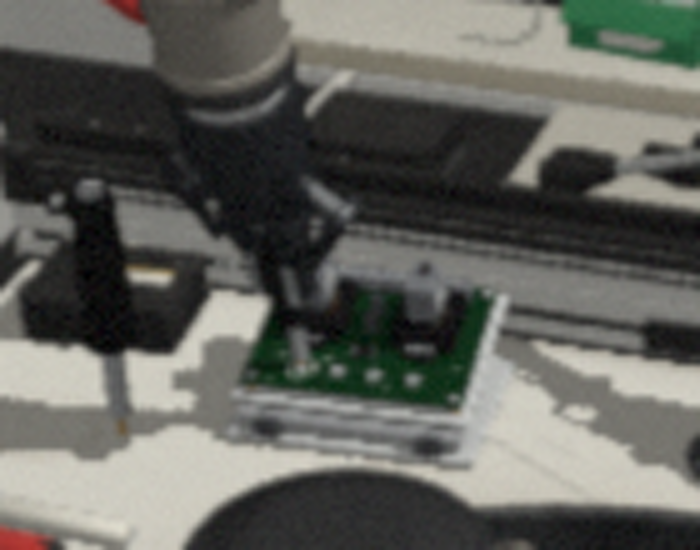

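View pics/w33f.png

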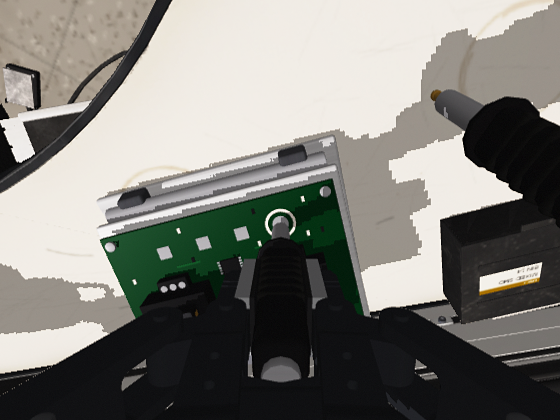

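```bash
python3 - <<'E'
from land import *
L=bpt((-36,38,.5),X)
for nm,s,o in (('side',5,(140,120)),('scene',4,(120,150))):
    K,E=cam(nm)
    for lab,M in (('n',Rb(X[3])[:,2]),('n+8deg upslope',Rb(X[3])@[np.sin(.14),0,np.cos(.14)]),('n-8 down',Rb(X[3])@[-np.sin(.14),0,np.cos(.14)]),('n+8y',Rb(X[3])@[0,np.sin(.14),np.cos(.14)])):
        print(nm,lab,[((proj(L+h*np.array(M),K,E)-o)*s).round(0).tolist() for h in (0,45,110)])
f=cv2.imread('pics/sd33.png'); cv2.imwrite('pics/a.png',cv2.resize(f[230:400,230:380],None,fx=4,fy=4))
f=cv2.imread('pics/s33.png'); cv2.imwrite('pics/b.png',cv2.resize(f[330:480,300:450],None,fx=4,fy=4))
E
```

```text
side n [[295.0, 359.0], [285.0, 311.0], [270.0, 238.0]]
side n+8deg upslope [[295.0, 359.0], [288.0, 304.0], [277.0, 222.0]]
side n-8 down [[295.0, 359.0], [283.0, 318.0], [263.0, 256.0]]
side n+8y [[295.0, 359.0], [276.0, 310.0], [247.0, 236.0]]
scene n [[352.0, 451.0], [356.0, 410.0], [362.0, 346.0]]
scene n+8deg upslope [[352.0, 451.0], [347.0, 404.0], [340.0, 331.0]]
scene n-8 down [[352.0, 451.0], [364.0, 417.0], [384.0, 363.0]]
scene n+8y [[352.0, 451.0], [348.0, 418.0], [342.0, 364.0]]
```

View pics/a.png

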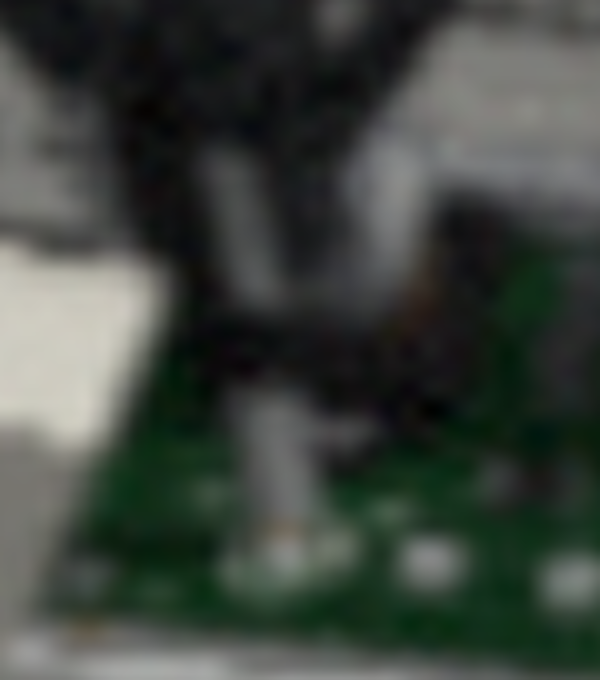

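View pics/b.png

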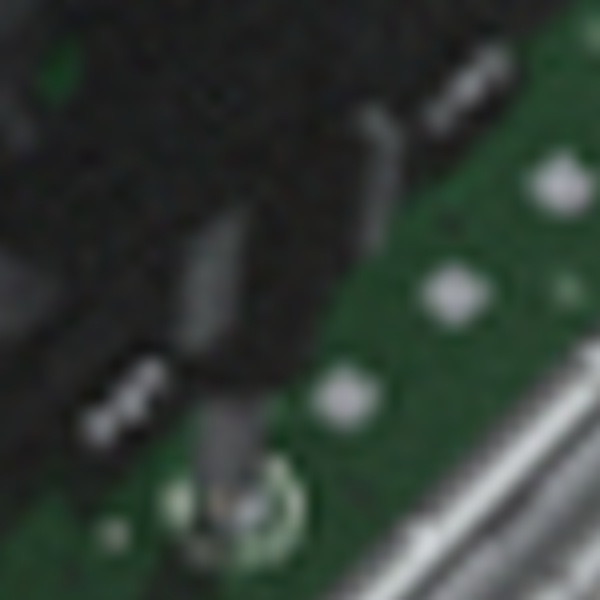

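```bash
python3 - <<'E'
from bench import *
print(job_done())
E
```

```text
the job is handed in; nothing more can be done
None
```

The relay is plugged into the empty socket, pressed home and released. The probe is held on the ringed test land with its spring tip about half-way in. I handed the job in at about 26 s of the 58 s allowed.

**Relay**
- I gripped it across its 21 mm sides.
- The moves only allow turns about the vertical, but repeated fast up-and-down moves slowly tilted the tool to about the board's slope. I used that to insert the relay nearly square.
- After release it leaned about 4° sideways. Pressing its top with the closed fingers straightened it. Afterwards it sat 76.0 mm from the fitted relay in the picture, as it should, and looked the same height.
- The presses went over the 5–15 N asked for: about 45 N while inserting and about 54 N with the fingertips on its top. The wrist force stayed well under 120 N.

**Probe**
- I took the one in the stand, whose length fits 129 mm. The thicker look-alike on the left stayed where it was.
- I tilted it to the board's slope in the grip by easing its nose against the rim of the stand's tube, and then lifted it clear.

**Last checks**
- **Position:** the wrist picture showed the tip within about 0.5 mm of the land's centre at first contact. The other two cameras agree to about 1–2 mm.
- **Squareness:** the fit gives about 1.3° off, and the scene and side views agree with that to about 2°.
- **Spring:** the two estimates differ a little. The push of about 3.8–4.0 N suggests 5.5–6 mm in, while the travel since contact suggests about 4.5–5 mm.
- **Other things:** I did not touch the loupe, the two pens or the screwdriver, but I did not check their positions again at the end.

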